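Ready a cart wheel for gluing

ROBOT

A 6-joint arm with a two-finger parallel gripper is mounted at the origin on the work surface. World frame = base frame: x ahead of the robot, y to its left, z up, the work surface at z = 0. Lengths are in m, angles in degrees, forces in N, time in s.
With the tool pointing down it reaches from about 0.25 to 0.725 m from the base axis. Payload 9.7 kg.
Tool frame: the origin (TCP) lies midway between the tips of the shut fingers; the grasp point (between the pads) lies 19 mm behind it; z points along the fingers, y is the direction in which the jaws open and shut (so a half turn about z gives the same grasp; the last joint's range is limited). The gripper opens to 85 mm and grips with 20 to 120 N. Pads are 22 mm wide; open, the fingers measure 114 mm over their backs; the gripper's body (76 mm by 85 mm) begins 54 mm behind the grasp point. The pads swing forward as they close: fully open they stand 13 mm farther back than shut.
Start: joints at [-68.984, 4.979, 10.078, 95.1, 0, 90], TCP at [0.197, -0.513, 0.231] pointing down, gripper open.
Joint ranges: [-179.16, 179.16], [-48.56, 103.87], [-65.8, 70.77], [-126.05, 130.52], [-82.76, 87.17], [-180, 180]. Speed limits (degrees/s): [127.2, 127.2, 147.25, 180, 180, 180].

INTERFACE

Orientations are given as a 3x3 rotation matrix whose columns are the frame's x, y, z axes.
In Python, from bench import read_state, camera, close_job gives the robot as it stands.
- The arm moves only by the shell command python3 -m handwheel 'ROWS' [OPENING]. ROWS is JSON, one flat list of numbers, 6 for each row, row after row: the shift along the tool's x, y, z in mm, then the turn, a rotation vector about the tool's x, y, z in rad. In form: [tx, ty, tz, ax, ay, az, tx, ty, tz, ax, ay, az, ...]. A call has exactly 8 rows; each row shifts and turns the commanded pose from where the row before left it, along the tool's axes as they then stand; what a row does not reach is not made up. A row lasts 1/12 s, in which the tool goes at most 41.7 mm and 7.16 degrees, less where a joint would pass 70% of its speed; a pose out of reach is approached as far as the arm can. A call with a gripper value outside its range is refused whole. OPENING is the finger opening in mm, from 0 to 85.4, set as the call begins (- or left out, the last holds). The fingers move at their own pace and stop on an object; the grip force is fixed at half the most. Time passes only in rows, so rows that do not move let the fingers close, or fill a call up. It gives the time, the measured TCP pose, the force and the opening at its end, in the units of the state.
- read_state(): the state, without advancing time (a new reading comes with each control period).
- camera(name): name is "side" or "top"; returns a dict with "color" (384x512x3 uint8, red, green, blue), "range_z" (384x512 float32, m along the optical axis (not along the pixel's ray), 0 where there is no reading), "fx", "fy", "cx", "cy" (pixels), "rvec" (rotation vector, rad) and "tvec" (3), from world to camera coordinates, as OpenCV has them. Camera axes: x right, y down, z forward; pixel columns grow to the right and rows downward; lengths in m; the calibration is good to about 2 mm. A picture is of the moment at which its call begins.
- close_job(): hands the job in, once; it reports no verdict.
The state is a dict: "t": time; "joint_positions": joint angles; "joint_velocities": joint speeds; "joint_efforts": joint torques, N m; "tcp_pos": TCP position; "tcp_rot": TCP orientation; "ft_force": force on the tool from outside, world axes, zero at the start; "torque": the same for the moment, N m; "gripper_width": finger opening in m.
Only numpy, scipy, OpenCV 4.12 (cv2) and the standard library are available. Lean on these libraries where they do the work, as an engineer would, in place of code of your own. Each camera call takes 0.05 s, during which the arm holds its last target.

TASK

Get the cart wheel ready for gluing: turn it on its axle until the open joint in its rim (dark gap between two strips of masking tape) is at the very top, then gently set the hollow-soled caul down on top of the rim, in line with it and centred over the joint, so that it stays balanced there by itself. Also sort all the hand clamps, in any order: those standing open belong in the shallow tray, ready for use, those ratcheted shut in the deep crate (one of these may have been left in the tray), all lying flat inside and with their jaws left as they are. Leave the glue bottle, the tin and the roll of tape where they are.

Things in the scene. Friction and masses are not known exactly. Their poses are not given: they have to be found in the camera images.
- stand: fixed gluing stand: plywood base 150 x 140 x 20 mm, two posts (56 mm wide, tops 170 mm above the bench, outer faces 55 mm from the wheel's middle plane) that carry the wheel. Origin: under its centre, on the bench; x along the axle, y across it in the wheel's plane, z up. The axle lies 140 mm above the origin
- wheel (a joint): turn of the wheel on its axle about the stand's +x axis, rad; 0 (or a whole turn) has the open joint at the top; turns freely either way for more than a turn, with light friction (about 1.5 N at the rim), and stays where it is left
- open_joint (a point): the open glue joint of the wheel: the middle of the rim's outer surface (110 mm from the axle) where a dark gap 4.5 mm wide runs across rim and faces, with a strip of pale masking tape on each side of it. The wheel is a solid wooden disc, 220 mm across and 34 mm thick, both faces free to be gripped at the rim
- hub (a point): centre of the wheel, on the axle, in the middle of its thickness
- caul: caul (clamping block) of dark hardwood, 110 mm long (x), 42 mm wide (y), 42 mm high, flat top, with its underside hollowed lengthwise to the radius of the wheel's rim. It stands on the bench sole down. Origin: under its centre at the level of its two ends; z up. 160 g
- caul_sole (a point): middle of the caul's hollow underside, 13 mm above the caul's origin; touches the rim (within about 1 mm) when the caul sits on it
- tray: shallow plywood tray, fixed, 180 (x) x 230 (y) mm outside, 30 mm high, walls 6 mm, floor 6 mm. Origin: under its centre
- crate: deep wooden crate, fixed, 180 (x) x 230 (y) mm outside, 56 mm high, walls 9 mm, floor 9 mm. Origin: under its centre
- clamp_1: black plastic ratcheting hand clamp lying flat, two levers crossing at a pivot like pliers, 146 mm long, 150 g. Origin under the middle of the pivot block (42 mm along x, 36 mm along y, 28 mm high; part of the fixed lever; the place to grip, across y). z up; jaw tips at x = +68 mm, handle ends at x = -78 mm. Fixed lever: jaw to +y, handle to -y, 29 mm out at most
- lever_1 (a joint): swing of clamp_1's moving lever, rad: below 0.05 = jaws ratcheted shut, pads touching; 0.28 to 0.38 = standing open, jaw pads 17 to 25 mm apart, moving handle up to 58 mm out at +y, moving jaw up to 45 mm out at -y. The ratchet holds it unless forced
- clamp_2: another such clamp. In each the levers are 22 mm high; the moving lever mirrors the fixed one when shut: jaw to -y, handle to +y, and swings outward from there
- lever_2 (a joint): swing of clamp_2's moving lever, rad: below 0.05 = jaws ratcheted shut, pads touching; 0.28 to 0.38 = standing open, jaw pads 17 to 25 mm apart, moving handle up to 58 mm out at +y, moving jaw up to 45 mm out at -y. The ratchet holds it unless forced
- clamp_3: another such clamp, as clamp_1
- lever_3 (a joint): swing of clamp_3's moving lever, rad: below 0.05 = jaws ratcheted shut, pads touching; 0.28 to 0.38 = standing open, jaw pads 17 to 25 mm apart, moving handle up to 58 mm out at +y, moving jaw up to 45 mm out at -y. The ratchet holds it unless forced
- clamp_4: another such clamp, as clamp_1
- lever_4 (a joint): swing of clamp_4's moving lever, rad: below 0.05 = jaws ratcheted shut, pads touching; 0.28 to 0.38 = standing open, jaw pads 17 to 25 mm apart, moving handle up to 58 mm out at +y, moving jaw up to 45 mm out at -y. The ratchet holds it unless forced
- clamp_5: another such clamp, as clamp_1, but starts lying flat in the tray
- lever_5 (a joint): swing of clamp_5's moving lever, rad: below 0.05 = jaws ratcheted shut, pads touching; 0.28 to 0.38 = standing open, jaw pads 17 to 25 mm apart, moving handle up to 58 mm out at +y, moving jaw up to 45 mm out at -y. The ratchet holds it unless forced
- glue_bottle: white glue bottle, 60 mm across, 165 mm high, standing; origin under its centre. Bystander
- tin: plain metal tin, 84 mm across, 100 mm high, standing; origin under its centre. Bystander
- tape_roll: roll of masking tape lying flat, 100 mm across, 24 mm high; origin under its centre. Bystander
There are look-alikes about, which are no part of the job. What is shaped like the clamp_1 but orange or red is not meant.

How it is judged (in metres and radians):
On the way, in this order (a step that is already met when the one before it is completed fails the run):
1. the wheel stands still with its open joint at the top (within 12 mm) (y of open_joint in the frame of stand between -0.012 and 0.012 m and z of open_joint in the frame of stand above 0.2 m and velocity of joint wheel between -0.05 and 0.05 rad/s), for 0.3 s.
2. the caul sits by itself on top of the rim, over the joint (all of step 1 and distance between caul_sole and open_joint below 0.014 m and angle between caul's own z axis and vertical below 0.14 rad and angle between the x axis of caul and the y axis of stand, either way round below 0.16 rad and contact force between caul and wheel above 0.3 N and contact force between the fingers and caul below 0.1 N and linear speed of caul below 0.02 m/s), for 0.3 s.
At the end, for the whole second after the job is handed in: Joint at the top within 12 mm; caul alone on the rim, sole centre within 14 mm of the joint, level to 0.14 rad, in line to 0.16 rad; each clamp flat (0.15 rad) and still, pivot inside its box (open: tray, shut: crate), jaws as found (open > 0.2, shut < 0.1 rad) (all of step 2 and x of clamp_1 in the frame of crate between -0.065 and 0.065 m and y of clamp_1 in the frame of crate between -0.095 and 0.095 m and z of clamp_1 in the frame of crate between -0.005 and 0.05 m and angle between each of clamp_1, clamp_2, clamp_3, clamp_4, clamp_5's own z axis and vertical below 0.15 rad and linear speed of each of clamp_1, clamp_2, clamp_3, clamp_4, clamp_5 below 0.02 m/s and value of joint each of lever_1, lever_3, lever_5 below 0.1 rad and x of clamp_2 in the frame of tray between -0.065 and 0.065 m and y of clamp_2 in the frame of tray between -0.095 and 0.095 m and z of clamp_2 in the frame of tray between -0.005 and 0.05 m and value of joint each of lever_2, lever_4 above 0.2 rad and x of clamp_3 in the frame of crate between -0.065 and 0.065 m and y of clamp_3 in the frame of crate between -0.095 and 0.095 m and z of clamp_3 in the frame of crate between -0.005 and 0.05 m and x of clamp_4 in the frame of tray between -0.065 and 0.065 m and y of clamp_4 in the frame of tray between -0.095 and 0.095 m and z of clamp_4 in the frame of tray between -0.005 and 0.05 m and x of clamp_5 in the frame of crate between -0.065 and 0.065 m and y of clamp_5 in the frame of crate between -0.095 and 0.095 m and z of clamp_5 in the frame of crate between -0.005 and 0.05 m); the robot touches nothing.
It fails at once if the caul is dropped (falls faster than 0.5 m/s out of the fingers) (contact force between the fingers and caul below 0.1 N and linear speed of caul above 0.5 m/s).
It fails at once if a bystander (glue bottle, tin, tape roll) is moved more than 30 mm or tipped over (distance of any of glue_bottle, tin, tape_roll from where it was at the start of the episode above 0.03 m or angle between any of glue_bottle, tin, tape_roll's own z axis and vertical above 0.5 rad).
Of clamp_1, clamp_2, clamp_3, clamp_4, clamp_5 only 3 to 5 are there at a start; the rules pass over those that are not, and their reading is None.
At some moment in a run one of clamp_1, clamp_2, clamp_3, clamp_4, clamp_5 may be knocked a few centimetres aside while the robot is not near it.
It also fails if it takes over 210 s, if anything falls off the work surface, if the arm or the gripper's body presses on something with over 40 N, if the wrist force passes 120 N, or if a joint passes its speed limit or range.

## Working session

There is one attempt and no reset: what is moved stays moved. The work goes in short steps, Python scripts to look and compute and a shell command to move; the robot and the scene stay as the last step left them, time stands still between calls to the robot, and variables do not carry over. Pictures are saved under pics/ and viewed, and the job is handed in when it is done.

```bash
ls -la; mkdir -p pics
cat > h.py <<'E'
import numpy as np, cv2
from bench import read_state, camera
def shot(n,fn):
    c=camera(n); cv2.imwrite('pics/'+fn+'.png',c['color'][:,:,::-1]); np.savez('/tmp/'+fn,**c); return c
def load(fn):
    return dict(np.load('/tmp/'+fn+'.npz'))
def cloud(c):
    R,_=cv2.Rodrigues(np.array(c['rvec'],float)); t=np.array(c['tvec'],float).ravel()
    z=c['range_z'].astype(float); v,u=np.mgrid[0:z.shape[0],0:z.shape[1]]
    P=np.stack([(u-c['cx'])/c['fx']*z,(v-c['cy'])/c['fy']*z,z],-1)
    W=(P-t)@R
    W[z==0]=np.nan
    return W
def proj(c,p):
    R,_=cv2.Rodrigues(np.array(c['rvec'],float)); t=np.array(c['tvec'],float).ravel()
    q=np.atleast_2d(p)@R.T+t
    return np.c_[q[:,0]/q[:,2]*c['fx']+c['cx'],q[:,1]/q[:,2]*c['fy']+c['cy']]
E
python3 - <<'E'
from h import *
a=shot('top','top0');b=shot('side','side0')
for c in(a,b):
    R,_=cv2.Rodrigues(np.array(c['rvec'],float)); print(-R.T@np.ravel(c['tvec']),R[2],c['fx'],c['cx'],c['cy'])
print(read_state())
E
```

```text
total 12
drwxr-xr-x  3 agent agent 4096 Dec  7 14:43 .
drwxr-xr-x 23 root  root  4096 Dec  7 14:43 ..
drwxr-xr-x  2 agent agent 4096 Dec  7 14:43 pics
[ 0.34607309 -0.13646753  1.56847226] [ 1.50168048e-01 -9.59424303e-05 -9.88660482e-01] 451.4094917771886 261.609695573709 187.41779190384753
[0.35738866 0.98237808 1.20170788] [ 0.13585688 -0.733796   -0.66564731] 420.75755250178554 255.59263413562223 190.90047530743078
{'t': 0.1, 'joint_positions': array([-6.89819931e+01,  5.00742159e+00,  1.00391571e+01,  9.50979184e+01,
       -3.06853438e-04,  8.99998168e+01]), 'joint_velocities': array([-0.01620225,  0.00021354,  0.07343394, -0.08462533, -0.09370437,
        0.00097103]), 'joint_efforts': array([-9.64726605e-04, -5.21560013e+01,  4.65653908e+01,  1.59212505e-02,
        3.88225899e-06,  9.48496279e-06]), 'tcp_pos': array([ 0.19719305, -0.51322755,  0.23066047]), 'tcp_rot': array([[ 9.33466604e-01,  3.58664081e-01, -4.19292022e-04],
       [ 3.58664326e-01, -9.33465984e-01,  1.07633564e-03],
       [-5.35190674e-06, -1.15510846e-03, -9.99999333e-01]]), 'ft_force': array([-0.10294986,  0.16564286,  0.46423501]), 'torque': array([-0.04295884,  0.00015335,  0.01150812]), 'gripper_width': 0.08547674923905076}
```

View pics/top0.png

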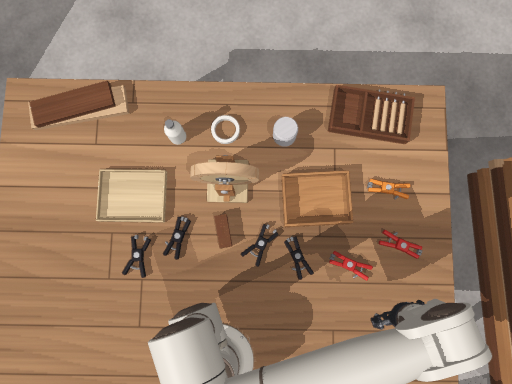

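View pics/side0.png

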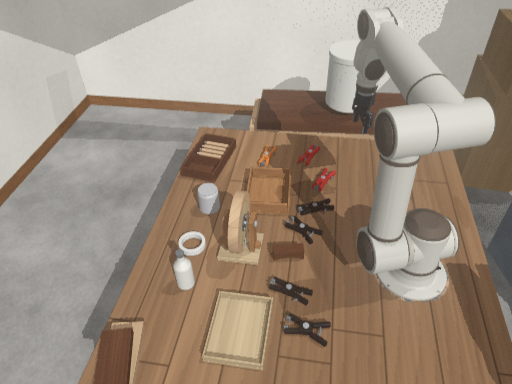

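The top view shows the tray at (131,195) and the crate at (316,197). The wheel is at (225,175) and the caul at (223,230). There are four black clamps, at (137,255), (177,237), (262,243) and (297,256), and the tray is empty. I'll zoom in next.

Run:
```python
from h import *
a=load('top0');b=load('side0')
im=a['color'][150:290,90:330,::-1]; cv2.imwrite('pics/z1.png',cv2.resize(im,None,fx=3.3,fy=3.3,interpolation=cv2.INTER_CUBIC))
im=b['color'][160:370,160:350,::-1]; cv2.imwrite('pics/z2.png',cv2.resize(im,None,fx=2.8,fy=2.8,interpolation=cv2.INTER_CUBIC))
```

```text
(no output)
```

View pics/z1.png

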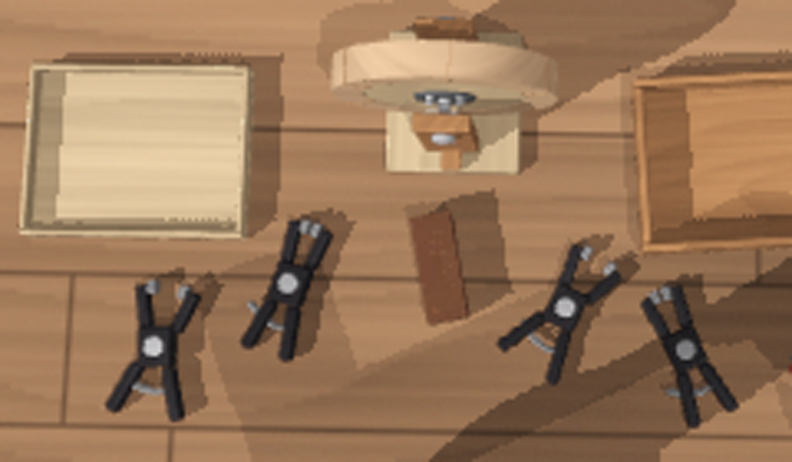

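View pics/z2.png

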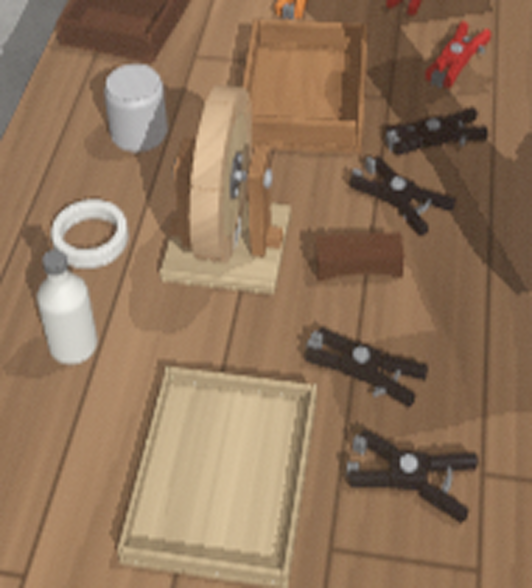

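Run:
```python
from h import *
a=load('top0');b=load('side0')
im=a['color'][150:210,180:270,::-1]; cv2.imwrite('pics/z3.png',cv2.resize(im,None,fx=8,fy=8,interpolation=cv2.INTER_CUBIC))
im=b['color'][180:270,205:280,::-1]; cv2.imwrite('pics/z4.png',cv2.resize(im,None,fx=6.5,fy=6.5,interpolation=cv2.INTER_CUBIC))
```

```text
(no output)
```

View pics/z3.png

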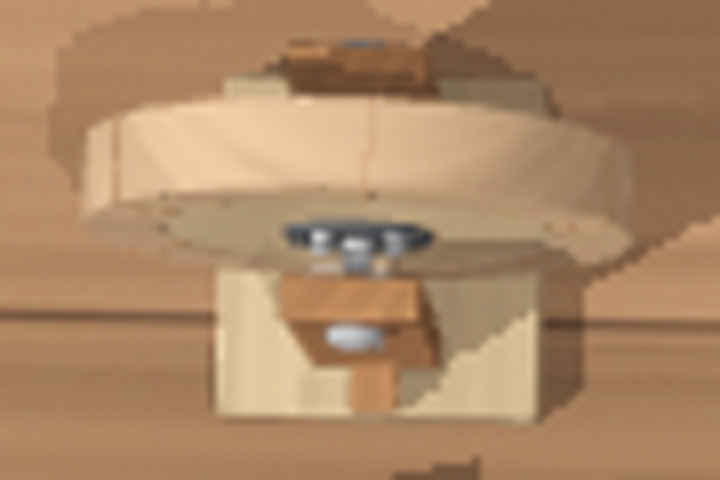

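View pics/z4.png

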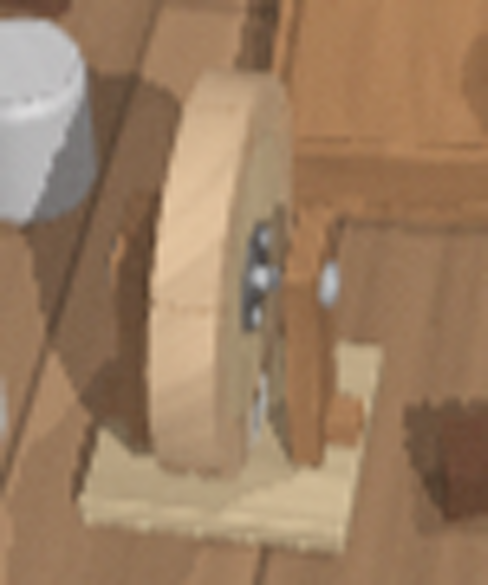

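The brown lines on the visible part of the rim are closed joints. The open one must be low down or on the far side. Now I'll measure everything.

```bash
cat >> h.py <<'E'
def top_points(c,lo,hi,box=None):
    W=cloud(c); m=(W[...,2]>lo)&(W[...,2]<hi)
    if box: m&=(W[...,0]>box[0])&(W[...,0]<box[1])&(W[...,1]>box[2])&(W[...,1]<box[3])
    return W,m
def clamps(c):
    W=cloud(c); hsv=cv2.cvtColor(c['color'],cv2.COLOR_RGB2HSV)
    m=((c['color'].max(2)<75)&(W[...,2]>0.008)&(W[...,2]<0.09)&(W[...,0]>0.15)).astype(np.uint8)
    n,l,s,ce=cv2.connectedComponentsWithStats(cv2.morphologyEx(m,cv2.MORPH_CLOSE,np.ones((5,5))))
    for i in range(1,n):
        if s[i,4]<60: continue
        p=W[(l==i)&(m>0)]; mn=np.nanmean(p,0); d=p[:,:2]-mn[:2]; w,v=np.linalg.eigh(d.T@d)
        print('px',ce[i].round(),'n',s[i,4],'mean',mn.round(3),'axis',np.degrees(np.arctan2(v[1,1],v[0,1])).round(1),'ext',np.ptp(d@v[:,1]).round(3),np.ptp(d@v[:,0]).round(3),'zmax',np.nanmax(p[:,2]).round(3))
def state():
    s=read_state(); print('t',round(s['t'],2),'tcp',s['tcp_pos'].round(4),'R',s['tcp_rot'].round(3).tolist(),'F',s['ft_force'].round(1),'w',round(s['gripper_width']*1000,1),'j',s['joint_positions'].round(0)); return s
E
python3 - <<'E'
from h import *
a=load('top0');W=cloud(a)
print('bench',np.nanmedian(W[285:295,120:300,2]))
clamps(a)
def st(n,v0,v1,u0,u1,lo,hi):
    p=W[v0:v1,u0:u1].reshape(-1,3);p=p[(p[:,2]>lo)&(p[:,2]<hi)]
    r=cv2.minAreaRect((p[:,:2]*1000).astype(np.float32));print(n,len(p),p[:,2].min().round(3),p[:,2].max().round(3),r)
st('caul',205,255,208,236,.03,.05)
st('tray',160,230,90,172,.025,.035)
st('crate',160,230,275,358,.05,.06)
st('wheel',150,200,185,265,.19,.27)
st('base',180,206,200,250,.015,.025)
st('posts',150,206,200,250,.16,.18)
E
```

```text
bench -0.0004093080578475314
px [177. 237.] n 422 mean [0.403 0.149 0.022] axis 161.7 ext 0.137 0.053 zmax 0.039
px [260. 245.] n 330 mean [ 0.384 -0.134  0.022] axis 146.0 ext 0.131 0.072 zmax 0.036
px [137. 257.] n 353 mean [0.337 0.281 0.022] axis 169.4 ext 0.133 0.075 zmax 0.04
px [298. 257.] n 433 mean [ 0.342 -0.263  0.022] axis -156.5 ext 0.138 0.054 zmax 0.037
caul 410 0.032 0.05 ((429.2340087890625, -6.339067459106445), (110.46477508544922, 42.32868194580078), 11.280363082885742)
tray 371 0.025 0.035 ((546.7308959960938, 313.3902587890625), (231.77413940429688, 180.53460693359375), 89.71622467041016)
crate 534 0.05 0.06 ((544.469970703125, -324.322265625), (180.25411987304688, 230.4757080078125), 3.8401687145233154)
wheel 823 0.19 0.255 ((605.103271484375, -16.010169982910156), (197.89535522460938, 36.06585693359375), 89.57799530029297)
base 379 0.015 0.025 ((560.2571411132812, -16.617958068847656), (62.96986389160156, 139.06427001953125), 0.6998198628425598)
posts 283 0.16 0.18 ((598.135986328125, -11.850715637207031), (118.53746795654297, 123.0735855102539), 36.603511810302734)
```

```bash
cat >> h.py <<'E'
from scipy.spatial.transform import Rotation as Ro
def Rd(yaw): # tool down, x axis at yaw deg
    c,s=np.cos(np.radians(yaw)),np.sin(np.radians(yaw)); return np.array([[c,s,0],[s,-c,0],[0,0,-1.]])
def delta(pos,R):
    s=state(); T=s['tcp_rot']; d=T.T@(np.array(pos)-s['tcp_pos'])*1000
    rv=Ro.from_matrix(T.T@R).as_rotvec()
    print('now-axes shift',d.round(1),'rotvec',rv.round(3),'| shift in target axes',(R.T@(np.array(pos)-s['tcp_pos'])*1000).round(1))
E
python3 -m handwheel '[0,0,-15,0,0,-0.12, 0,0,-15,0,0,-0.12, 0,0,-15,0,0,-0.12, 0,0,-15,0,0,-0.12, 0,0,-15,0,0,-0.12, 0,0,-15,0,0,-0.12, 0,0,-15,0,0,-0.12, 0,0,-15,0,0,-0.12]' -
python3 -m handwheel '[0,0,0,0,0,-0.12, 0,0,0,0,0,-0.12, 30,25,0,0,0,0, 30,25,0,0,0,0, 30,25,0,0,0,0, 30,25,0,0,0,0, 30,25,0,0,0,0, 30,25,0,0,0,0]' -
python3 - <<'E'
from h import *
delta([.604,-.016,.30],Rd(90))
a=load('side0');W=cloud(a)
t=load('top0');V=cloud(t)
p=np.r_[V[150:200,185:265].reshape(-1,3)]
q=p[(p[:,2]>.19)&(p[:,2]<.27)]
print(q[np.argsort(-q[:,2])[:6]].round(3))
# rim-surface points: r from hub
from scipy.optimize import least_squares
s=W[180:280,200:285].reshape(-1,3); s=s[(s[:,2]>.05)&(s[:,0]>.58)&(s[:,0]<.63)]
for nm,g in(('top',q),('side',s)):
    f=lambda k:np.hypot(g[:,1]-k[0],g[:,2]-k[1])-.11
    r=least_squares(f,[-.016,.14],loss='soft_l1',f_scale=.002); 
    i=abs(f(r.x))<.002
    print(nm,r.x.round(4),i.sum(),np.percentile(g[i,0],[2,50,98]).round(4))
E
```

```text
t: 0.77
tcp_pos: [0.1972, -0.5133, 0.3516]
tcp_rot: [[0.236, 0.972, -0.0], [0.972, -0.236, 0.001], [0.001, -0.0, -1.0]]
ft_force: [-0.7, -0.0, 0.9]
gripper_width: 0.0855
t: 1.43
tcp_pos: [0.3487, -0.3324, 0.3511]
tcp_rot: [[0.004, 1.0, -0.0], [1.0, -0.004, 0.0], [0.0, -0.0, -1.0]]
ft_force: [0.9, -0.5, -0.4]
gripper_width: 0.0855
t 1.43 tcp [ 0.3487 -0.3324  0.3511] R [[0.004, 1.0, -0.0], [1.0, -0.004, 0.0], [0.0, -0.0, -1.0]] F [ 0.9 -0.5 -0.4] w 85.5 j [-44.   0.  19. 109.   0.  47.]
now-axes shift [317.5 253.9  51.1] rotvec [-0.    -0.    -0.004] | shift in target axes [316.4 255.3  51.1]
[[ 0.59  -0.028  0.255]
 [ 0.602 -0.006  0.254]
 [ 0.602 -0.003  0.254]
 [ 0.608 -0.033  0.254]
 [ 0.593 -0.007  0.254]
 [ 0.62  -0.003  0.254]]
top [-0.0162  0.1381] 439 [0.5881 0.6039 0.6219]
side [-0.0211  0.1411] 423 [0.5885 0.6051 0.6217]
```

```bash
python3 -m handwheel '[31.5,25.5,0,0,0,0, 31.5,25.5,0,0,0,0, 31.5,25.5,0,0,0,0, 31.5,25.5,0,0,0,0, 31.5,25.5,0,0,0,0, 31.5,25.5,0,0,0,0, 31.5,25.5,0,0,0,0, 31.5,25.5,0,0,0,0]' -
python3 -m handwheel '[31.5,26,0,0,0,0, 30.5,26,0,0,0,0, 0,0,0,0,0,0, 0,0,25,0,0,0, 0,0,30,0,0,0, 0,0,30,0,0,0, 0,0,30,0,0,0, 0,0,20,0,0,0]' - 
python3 -c "
from h import *
delta([.605,-.018,.215],Rd(90))"
```

```text
t: 2.1
tcp_pos: [0.5538, -0.0809, 0.351]
tcp_rot: [[0.004, 1.0, -0.0], [1.0, -0.004, -0.0], [-0.0, -0.0, -1.0]]
ft_force: [0.9, -1.2, 1.1]
gripper_width: 0.0857
t: 2.77
tcp_pos: [0.6042, -0.021, 0.2127]
tcp_rot: [[0.004, 1.0, -0.003], [1.0, -0.004, 0.0], [0.0, -0.003, -1.0]]
ft_force: [0.3, -0.7, -1.5]
gripper_width: 0.0852
t 2.77 tcp [ 0.6042 -0.021   0.2127] R [[0.004, 1.0, -0.003], [1.0, -0.004, 0.0], [0.0, -0.003, -1.0]] F [ 0.3 -0.7 -1.5] w 85.2 j [-2. 13. 16. 94. -0. 88.]
now-axes shift [ 3.   0.7 -2.3] rotvec [-0.003 -0.    -0.004] | shift in target axes [ 3.   0.8 -2.3]
```

```bash
python3 -m handwheel '[3,0.7,-2,0,0,0, -9,0,0.5,0,0.12,0, -9,0,0.5,0,0.12,0, -9,0,0.5,0,0.12,0, -9,0,0.5,0,0.12,0, 0,0,0,0,0,0, 0,0,0,0,0,0, 0,0,0,0,0,0]' -
python3 -m handwheel '[0,0,0,0,0,0, 0,0,0,0,0,0, 0,0,0,0,0,0, 0,0,0,0,0,0, 0,0,0,0,0,0, 0,0,0,0,0,0, 0,0,0,0,0,0, 0,0,0,0,0,0]' 20
python3 -c "
from h import *
s=state();shot('side','side1');p=s['tcp_pos']-[.605,-.018,.14];print(np.hypot(p[1],p[2]),np.degrees(np.arctan2(p[1],p[2])))"
```

```text
t: 3.43
tcp_pos: [0.6062, -0.0529, 0.2109]
tcp_rot: [[0.004, 1.0, 0.003], [0.888, -0.004, 0.46], [0.46, 0.001, -0.888]]
ft_force: [0.1, 0.0, 0.1]
gripper_width: 0.085
t: 4.1
tcp_pos: [0.6049, -0.0522, 0.2107]
tcp_rot: [[0.004, 1.0, 0.001], [0.887, -0.003, 0.462], [0.462, -0.001, -0.887]]
ft_force: [-6.3, 0.2, 4.2]
gripper_width: 0.0328
t 4.1 tcp [ 0.6049 -0.0522  0.2107] R [[0.004, 1.0, 0.001], [0.887, -0.003, 0.462], [0.462, -0.001, -0.887]] F [-6.3  0.2  4.2] w 32.8 j [-17.  19.  20. 100.  26.  71.]
0.07856078757813989 -25.82545699170048
```

View pics/side1.png

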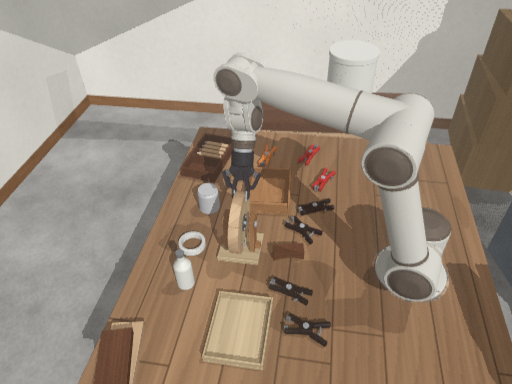

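The rim is gripped, with the fingers at 32.8 mm. Next is a stroke towards +y.

```bash
python3 -m handwheel '[9.4,0,0.5,0,-0.12,0, 9.4,0,0.5,0,-0.12,0, 9.4,0,0.5,0,-0.12,0, 9.4,0,0.5,0,-0.12,0, 9.4,0,0.5,0,-0.12,0, 9.4,0,0.5,0,-0.12,0, 9.4,0,0.5,0,-0.12,0, 9.4,0,0.5,0,-0.12,0]' -
python3 -c "
from h import *
s=state();p=s['tcp_pos']-[.605,-.018,.14];print(np.hypot(p[1],p[2]),np.degrees(np.arctan2(p[1],p[2])))
a=shot('side','side2');b=shot('top','top2')
im=b['color'][140:220,170:280,::-1]; x=cv2.resize(im,(770,560),interpolation=cv2.INTER_CUBIC);cv2.imwrite('pics/z5.png',x)"
```

```text
t: 4.82
tcp_pos: [0.6051, 0.0184, 0.2093]
tcp_rot: [[0.003, 1.0, -0.004], [0.882, -0.005, -0.47], [-0.47, -0.002, -0.882]]
ft_force: [-2.9, -23.8, -31.9]
gripper_width: 0.0335
t 4.82 tcp [0.6051 0.0184 0.2093] R [[0.003, 1.0, -0.004], [0.882, -0.005, -0.47], [-0.47, -0.002, -0.882]] F [ -2.9 -23.8 -31.9] w 33.5 j [ 14.  17.  18.  98. -27. 106.]
0.07833091306666551 27.724927024271537
```

View pics/side2.png

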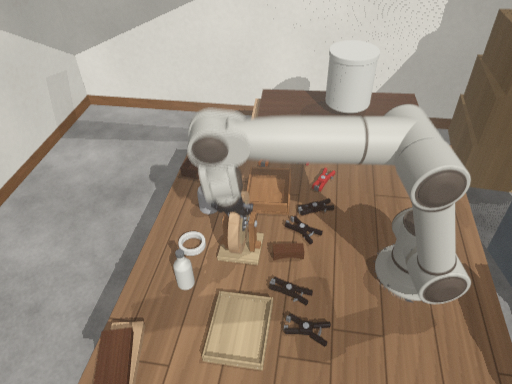

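View pics/z5.png

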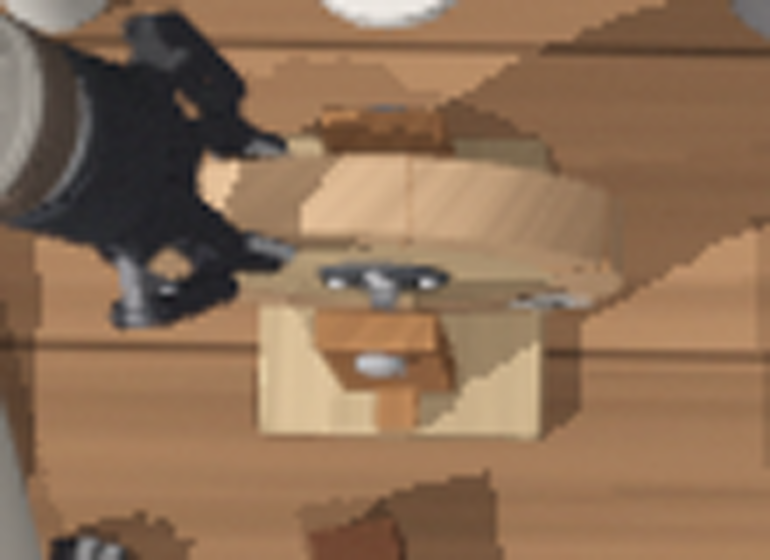

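```bash
python3 -m handwheel '[0,0,0,0,0,0, 0,0,0,0,0,0, 0,0,0,0,0,0, 0,0,0,0,0,0, 0,0,0,0,0,0, -9.4,0,0.5,0,0.12,0, -9.4,0,0.5,0,0.12,0, -9.4,0,0.5,0,0.12,0]' 85
python3 -m handwheel '[-9.4,0,0.5,0,0.12,0, -9.4,0,0.5,0,0.12,0, -9.4,0,0.5,0,0.12,0, -9.4,0,0.5,0,0.12,0, -9.4,0,0.5,0,0.12,0, 0,0,0,0,0,0, 0,0,0,0,0,0, 0,0,0,0,0,0]' -
python3 -c "
from h import *
s=state();p=s['tcp_pos']-[.605,-.018,.14];print(np.hypot(p[1],p[2]),np.degrees(np.arctan2(p[1],p[2])))
a=shot('side','side3');b=shot('top','top3')
im=a['color'][180:270,205:280,::-1]; x=cv2.resize(im,None,fx=6.5,fy=6.5,interpolation=cv2.INTER_CUBIC);cv2.imwrite('pics/z6.png',x)
im=b['color'][140:220,170:280,::-1]; x=cv2.resize(im,(770,560),interpolation=cv2.INTER_CUBIC);cv2.imwrite('pics/z7.png',x)"
```

```text
t: 5.58
tcp_pos: [0.6065, -0.0067, 0.2208]
tcp_rot: [[0.003, 1.0, 0.004], [0.994, -0.002, -0.114], [-0.114, 0.004, -0.994]]
ft_force: [-0.3, 0.2, -0.4]
gripper_width: 0.0848
t: 6.25
tcp_pos: [0.6059, -0.0532, 0.2113]
tcp_rot: [[0.004, 1.0, 0.003], [0.888, -0.005, 0.46], [0.46, 0.0, -0.888]]
ft_force: [0.7, 0.4, -0.6]
gripper_width: 0.085
t 6.25 tcp [ 0.6059 -0.0532  0.2113] R [[0.004, 1.0, 0.003], [0.888, -0.005, 0.46], [0.46, 0.0, -0.888]] F [ 0.7  0.4 -0.6] w 85.0 j [-17.  19.  20. 100.  26.  71.]
0.0795238476168165 -26.294660937983988
```

View pics/z7.png

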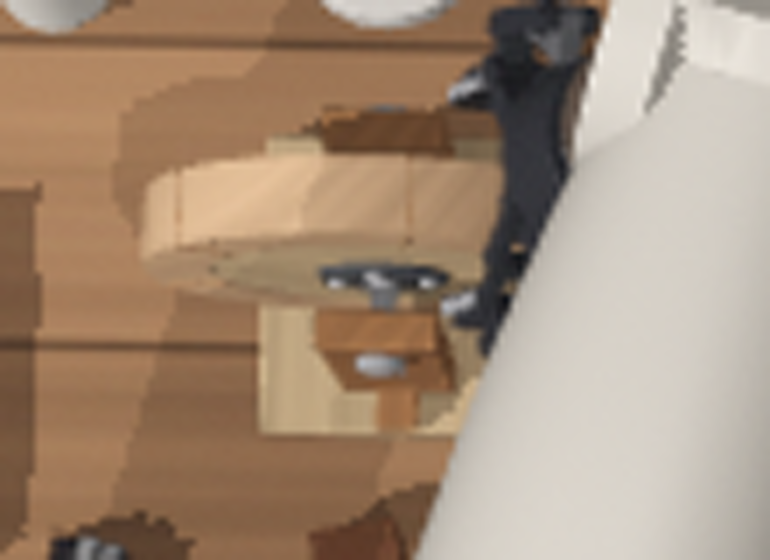

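View pics/z6.png

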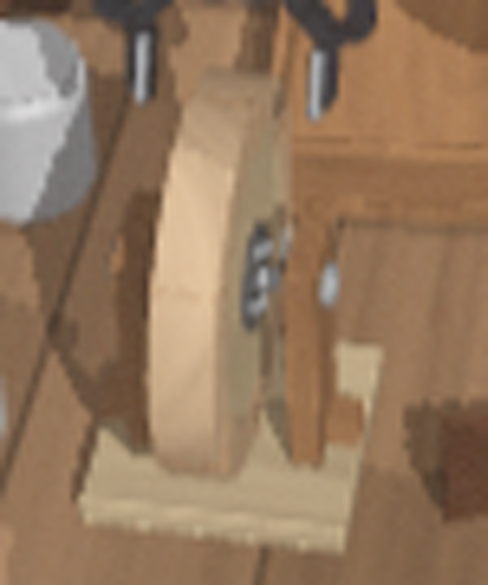

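Not visible yet, so I'll do a second stroke.

```bash
python3 -m handwheel '[0,0,0,0,0,0, 0,0,0,0,0,0, 0,0,0,0,0,0, 0,0,0,0,0,0, 0,0,0,0,0,0, 0,0,0,0,0,0, 0,0,0,0,0,0, 0,0,0,0,0,0]' 20
python3 -m handwheel '[9.4,0,0.5,0,-0.12,0, 9.4,0,0.5,0,-0.12,0, 9.4,0,0.5,0,-0.12,0, 9.4,0,0.5,0,-0.12,0, 9.4,0,0.5,0,-0.12,0, 9.4,0,0.5,0,-0.12,0, 9.4,0,0.5,0,-0.12,0, 9.4,0,0.5,0,-0.12,0]' -
python3 -c "
from h import *
state()
b=shot('top','top4')
im=b['color'][140:220,170:280,::-1]; x=cv2.resize(im,(770,560),interpolation=cv2.INTER_CUBIC);cv2.imwrite('pics/z8.png',x)"
```

```text
t: 7.02
tcp_pos: [0.6049, -0.0525, 0.2114]
tcp_rot: [[0.004, 1.0, 0.0], [0.887, -0.004, 0.462], [0.462, -0.001, -0.887]]
ft_force: [-6.3, 0.3, 3.7]
gripper_width: 0.0329
t: 7.68
tcp_pos: [0.6051, 0.0186, 0.2102]
tcp_rot: [[0.004, 1.0, -0.004], [0.883, -0.005, -0.47], [-0.47, -0.002, -0.883]]
ft_force: [-4.0, -21.7, -31.7]
gripper_width: 0.0331
t 7.68 tcp [0.6051 0.0186 0.2102] R [[0.004, 1.0, -0.004], [0.883, -0.005, -0.47], [-0.47, -0.002, -0.883]] F [ -4.  -21.7 -31.7] w 33.1 j [ 14.  17.  18.  99. -27. 106.]
```

View pics/z8.png

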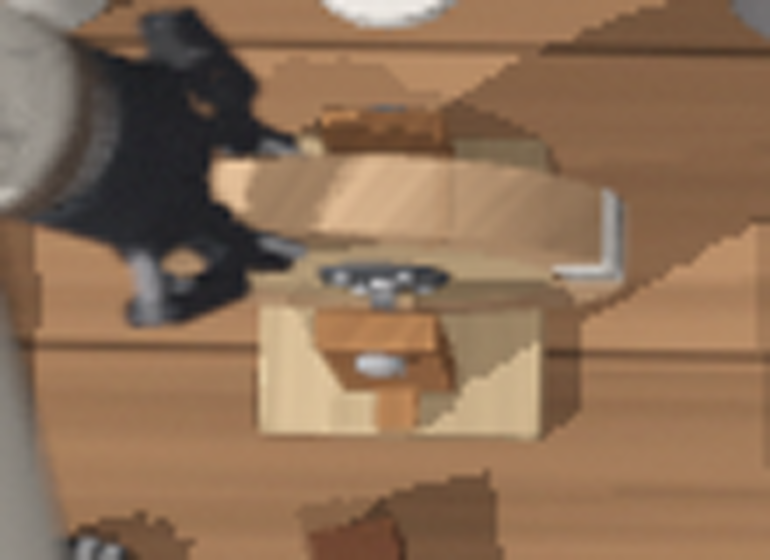

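A pale tape strip has come up at the right of the wheel, at zoom (610,235). One more stroke and I can measure it.

```bash
python3 -m handwheel '[0,0,0,0,0,0, 0,0,0,0,0,0, 0,0,0,0,0,0, 0,0,0,0,0,0, 0,0,0,0,0,0, -9.4,0,0.5,0,0.12,0, -9.4,0,0.5,0,0.12,0, -9.4,0,0.5,0,0.12,0]' 85
python3 -m handwheel '[-9.4,0,0.5,0,0.12,0, -9.4,0,0.5,0,0.12,0, -9.4,0,0.5,0,0.12,0, -9.4,0,0.5,0,0.12,0, -9.4,0,0.5,0,0.12,0, 0,0,0,0,0,0, 0,0,0,0,0,0, 0,0,0,0,0,0]' -
python3 -m handwheel '[0,0,0,0,0,0, 0,0,0,0,0,0, 0,0,0,0,0,0, 0,0,0,0,0,0, 0,0,0,0,0,0, 0,0,0,0,0,0, 0,0,0,0,0,0, 0,0,0,0,0,0]' 20
python3 -m handwheel '[9.4,0,0.5,0,-0.12,0, 9.4,0,0.5,0,-0.12,0, 9.4,0,0.5,0,-0.12,0, 9.4,0,0.5,0,-0.12,0, 9.4,0,0.5,0,-0.12,0, 9.4,0,0.5,0,-0.12,0, 9.4,0,0.5,0,-0.12,0, 9.4,0,0.5,0,-0.12,0]' -
python3 -c "
from h import *
state()
b=shot('top','top5')
im=b['color'][140:220,170:280,::-1]; x=cv2.resize(im,(770,560),interpolation=cv2.INTER_CUBIC);cv2.imwrite('pics/z9.png',x)"
```

```text
t: 8.4
tcp_pos: [0.6066, -0.0071, 0.222]
tcp_rot: [[0.003, 1.0, 0.004], [0.994, -0.003, -0.114], [-0.114, 0.005, -0.994]]
ft_force: [-0.4, 0.4, -0.4]
gripper_width: 0.0855
t: 9.07
tcp_pos: [0.6059, -0.0535, 0.2125]
tcp_rot: [[0.004, 1.0, 0.003], [0.888, -0.005, 0.46], [0.46, 0.001, -0.888]]
ft_force: [-0.3, 0.4, -0.4]
gripper_width: 0.0846
t: 9.73
tcp_pos: [0.6049, -0.0522, 0.2127]
tcp_rot: [[0.003, 1.0, 0.001], [0.887, -0.003, 0.462], [0.462, -0.001, -0.887]]
ft_force: [-6.9, -1.0, 5.1]
gripper_width: 0.0334
t: 10.4
tcp_pos: [0.6051, 0.0194, 0.2108]
tcp_rot: [[0.003, 1.0, -0.004], [0.883, -0.004, -0.469], [-0.469, -0.002, -0.883]]
ft_force: [-2.8, -20.1, -34.3]
gripper_width: 0.0331
t 10.4 tcp [0.6051 0.0194 0.2108] R [[0.003, 1.0, -0.004], [0.883, -0.004, -0.469], [-0.469, -0.002, -0.883]] F [ -2.8 -20.1 -34.3] w 33.1 j [ 14.  17.  18.  99. -27. 106.]
```

View pics/z9.png

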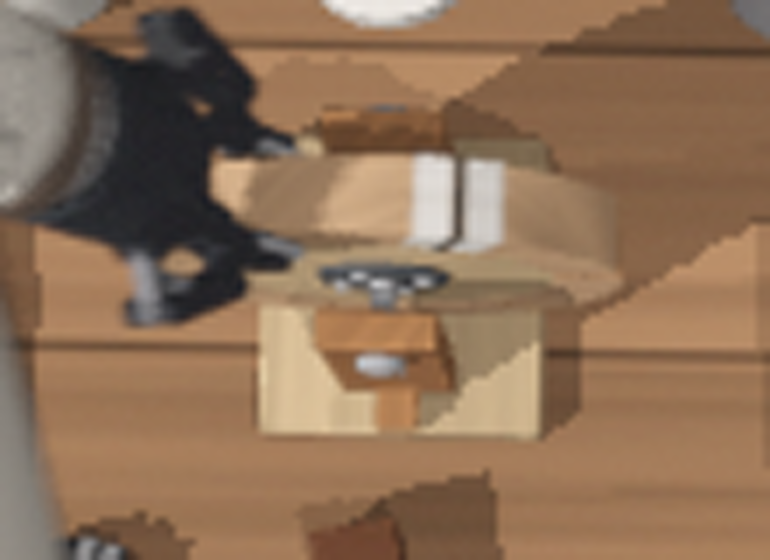

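The joint shows in the zoom at (459,200), which is full-image pixel (235.6,168.6). I'll compute its angle.

```bash
cat >> h.py <<'E'
def gap(c,cy=-.018):
    # columns of wheel rim: find dark gap between white tape on rim top (project circle points)
    import numpy as np
    best=[]
    g=cv2.cvtColor(c['color'],cv2.COLOR_RGB2GRAY).astype(np.float32)
    S=c['color'].max(2).astype(int)-c['color'].min(2)
    th=np.radians(np.arange(-70,70,.5))
    prof=0;sat=0
    for x in np.arange(.593,.618,.003):
        P=np.c_[np.full(len(th),x),cy+.11*np.sin(th),.14+.11*np.cos(th)]
        uv=proj(c,P).astype(np.float32)
        prof=prof+cv2.remap(g,uv[:,0].reshape(-1,1),uv[:,1].reshape(-1,1),1).ravel()/9
        sat=sat+cv2.remap(S.astype(np.float32),uv[:,0].reshape(-1,1),uv[:,1].reshape(-1,1),1).ravel()/9
    w=np.where(sat<35)[0]
    d=np.degrees(th)
    print('low-sat angles',d[w]); 
    if len(w): i=np.arange(w.min(),w.max()+1); k=i[np.argmin(prof[i])]; print('gap deg(+y)',d[k],'y off mm',110*np.sin(th[k]),'tape mid',d[w].mean())
E
python3 -c "
from h import *
b=load('top5');gap(b,-.018);W=cloud(b);print(W[168,232:240].round(4))"
```

```text
low-sat angles [-31.  -30.5 -30.  -29.5 -29.  -28.5 -28.  -27.5 -27.  -26.5 -26.  -25.5
 -25.  -24.5 -24.  -23.5 -23.  -22.5 -22.  -21.5 -21.  -20.5 -20.  -19.5
 -19.  -18.5 -18.  -17.5 -17.  -16.5 -16.  -15.5 -15.  -14.5 -14.  -13.5
 -13.  -12.5 -12.  -11.5 -11.  -10.5  38.   38.5  39.   39.5  40.   40.5
  41.   41.5  42.   42.5  43.   43.5  44.   44.5  45.   45.5  46.   46.5
  47.   47.5  48.   48.5  49.   49.5  50.   50.5  51.   51.5  52.   52.5
  53.   53.5  54.   54.5  55.   55.5  56.   56.5  57.   57.5  58.   58.5
  59.   59.5  60.   60.5  61.   61.5  62.   62.5  63.   63.5  64.   64.5
  65.   65.5  66.   66.5  67.   67.5  68.   68.5  69.   69.5]
gap deg(+y) 48.00000000000001 y off mm 81.74593080251337 tape mid 24.2311320754717
[[ 0.6042 -0.0474  0.2456]
 [ 0.6035 -0.0506  0.2492]
 [ 0.6039 -0.0534  0.2476]
 [ 0.605  -0.0561  0.242 ]
 [ 0.6058 -0.0589  0.2383]
 [ 0.6052 -0.0621  0.2418]
 [ 0.6057 -0.0649  0.239 ]
 [ 0.6065 -0.0677  0.2354]]
```

```bash
python3 -m handwheel '[0,0,0,0,0,0, 0,0,0,0,0,0, 0,0,0,0,0,0, 0,0,0,0,0,0, -9.4,0,0.5,0,0.12,0, -9.4,0,0.5,0,0.12,0, -9.4,0,0.5,0,0.12,0, -9.4,0,0.5,0,0.12,0]' 85
python3 -m handwheel '[0,0,0,0,0,0, 0,0,0,0,0,0, 0,0,0,0,0,0, 0,0,0,0,0,0, 0,0,0,0,0,0, 0,0,0,0,0,0, 0,0,0,0,0,0, 0,0,0,0,0,0]' 20
python3 -m handwheel '[9.4,0,0.5,0,-0.12,0, 9.4,0,0.5,0,-0.12,0, 9.6,0,0.5,0,-0.126,0, 0,0,0,0,0,0, 0,0,0,0,0,0, 0,0,0,0,0,0, 0,0,0,0,0,0, 0,0,0,0,0,0]' -
python3 -c "
from h import *
state()
b=shot('top','top6');gap(b)
im=b['color'][140:220,170:280,::-1]; x=cv2.resize(im,(770,560),interpolation=cv2.INTER_CUBIC);cv2.imwrite('pics/z10.png',x)"
```

```text
t: 11.12
tcp_pos: [0.6065, -0.0174, 0.2248]
tcp_rot: [[0.004, 1.0, 0.007], [1.0, -0.004, 0.006], [0.006, 0.007, -1.0]]
ft_force: [-0.2, 0.1, 0.0]
gripper_width: 0.0847
t: 11.78
tcp_pos: [0.605, -0.0156, 0.2219]
tcp_rot: [[0.002, 1.0, -0.002], [1.0, -0.002, -0.002], [-0.002, -0.002, -1.0]]
ft_force: [-6.0, -2.3, 4.4]
gripper_width: 0.0334
t: 12.45
tcp_pos: [0.6051, 0.0134, 0.2155]
tcp_rot: [[0.0, 1.0, -0.004], [0.935, -0.001, -0.355], [-0.355, -0.003, -0.935]]
ft_force: [-6.5, 3.3, -4.2]
gripper_width: 0.0329
t 12.45 tcp [0.6051 0.0134 0.2155] R [[0.0, 1.0, -0.004], [0.935, -0.001, -0.355], [-0.355, -0.003, -0.935]] F [-6.5  3.3 -4.2] w 32.9 j [ 11.  15.  18.  97. -20. 102.]
low-sat angles [-6.  -5.5 -5.  -4.5 -4.  -3.5 -3.  -2.5 -2.  -1.5 -1.  -0.5  0.   0.5
  1.   1.5  2.   2.5  3.   3.5  4.   4.5  5.   5.5  6.   6.5  7.   7.5
  8.   8.5  9.   9.5 10.  10.5 11.  11.5 12.  12.5 13.  13.5 14.  14.5
 29.  29.5 30.  30.5 31.  31.5 32.  32.5 33.  33.5 34.  34.5 35.  35.5
 36.  36.5 37.  37.5 38.  38.5 39.  39.5 40.  40.5 41.  41.5 42.  42.5
 43.  43.5 44.  44.5 45.  45.5 46.  46.5 47.  47.5 48.  48.5 49.  49.5
 50.  50.5 51.  51.5 52.  52.5 53.  53.5 54.  54.5 55.  55.5 56.  56.5
 57.  57.5 58.  58.5 59.  59.5 60.  60.5 61.  61.5 62.  62.5 63.  63.5
 64.  64.5 65.  65.5 66.  66.5 67.  67.5 68.  68.5 69.  69.5]
gap deg(+y) 34.0 y off mm 61.51121938178216 tape mid 34.00806451612903
```

View pics/z10.png

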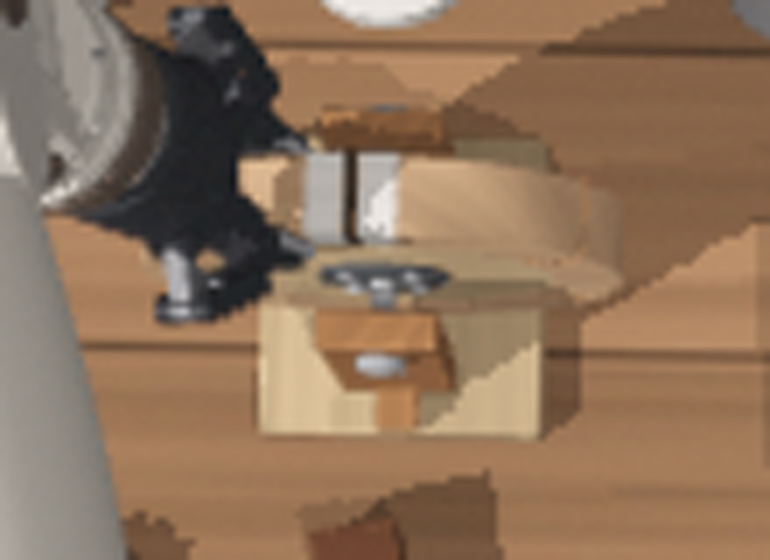

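```bash
python3 -m handwheel '[-5.8,0,0.2,0,0.074,0, 0,0,0,0,0,0, 0,0,0,0,0,0, 0,0,0,0,0,0, 0,0,0,0,0,0, 0,0,0,0,0,0, 0,0,0,0,0,0, 0,0,0,0,0,0]' -
python3 -m handwheel '[0,0,0,0,0,0, 0,0,0,0,0,0, 0,0,0,0,0,0, 0,0,0,0,0,0, 0,0,0,0,0,0, 0,0,-20,0,0,0, 0,0,-20,0,0,0, 0,0,-20,0,0,0]' 85
python3 -c "
from h import *
state()
b=shot('top','top7');gap(b)
im=b['color'][140:220,170:280,::-1]; x=cv2.resize(im,(770,560),interpolation=cv2.INTER_CUBIC);cv2.imwrite('pics/z11.png',x)"
```

```text
t: 13.17
tcp_pos: [0.6051, 0.0073, 0.2177]
tcp_rot: [[0.002, 1.0, -0.003], [0.958, -0.002, -0.286], [-0.286, -0.003, -0.958]]
ft_force: [-6.0, 1.4, -3.1]
gripper_width: 0.0331
t: 13.83
tcp_pos: [0.6059, 0.0232, 0.2768]
tcp_rot: [[0.004, 1.0, -0.001], [0.958, -0.004, -0.287], [-0.287, -0.0, -0.958]]
ft_force: [0.3, 0.6, 0.4]
gripper_width: 0.0846
t 13.83 tcp [0.6059 0.0232 0.2768] R [[0.004, 1.0, -0.001], [0.958, -0.004, -0.287], [-0.287, -0.0, -0.958]] F [0.3 0.6 0.4] w 84.6 j [ 10.  17.  27. 104. -16. 100.]
low-sat angles [-10.5 -10.   -9.5  -9.   -8.5  -8.   -7.5  -7.   -6.5  -6.   -5.5  -5.
  -4.5  -4.   -3.5  -3.   -2.5  -2.   -1.5  -1.   -0.5   0.    0.5   1.
   1.5   2.    2.5   3.    3.5   4.    4.5   5.    5.5   6.    6.5   7.
   7.5   8.    8.5   9.    9.5  37.   37.5  38.   38.5  39.   39.5  40.
  40.5  41.   41.5  42.   42.5  43.   43.5  44.   44.5  45.   45.5  46.
  46.5  47.   47.5  48.   48.5  49.   49.5  50.   50.5  51.   51.5  52.
  52.5  53.   53.5  54.   54.5  55.   55.5  56.   56.5  57.   57.5  58.
  58.5  59.   59.5  60.   60.5  61.   61.5  62.   62.5  63.   63.5  64.
  64.5  65.   65.5  66.   66.5  67.   67.5  68.   68.5  69.   69.5]
gap deg(+y) 52.0 y off mm 86.68118289673941 tape mid 32.654205607476634
```

View pics/z11.png

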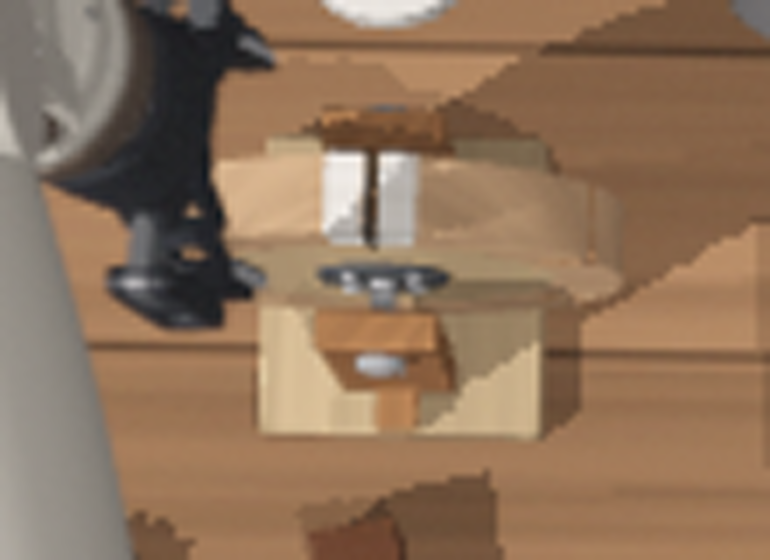

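The joint is within 1° of the top. Next is the caul.

```bash
python3 -m handwheel '[0,0,-30,0,0,0, 0,0,-30,0,0.097,0, 0,0,0,0,0.097,0, 0,0,0,0,0.097,0, 0,-30,0,0,0,0, 0,-40,0,0,0,0, 0,-40,0,0,0,0, 0,-40,0,0,0,0]' -
python3 -m handwheel '[0,0,0,0,0,0.12, 0,0,0,0,0,0.12, 0,0,0,0,0,0.12, 0,0,0,0,0,0.12, 0,0,0,0,0,0.12, 0,0,0,0,0,0.12, 0,0,0,0,0,0.12, 0,0,0,0,0,0.12]' -
python3 -c "
from h import *
b=load('top7');W=cloud(b)
p=W[205:260,205:240].reshape(-1,3);p=p[(p[:,2]>.037)&(p[:,2]<.05)]
print(len(p),p.mean(0),cv2.minAreaRect((p[:,:2]*1000).astype(np.float32)))
a=load('top0');W=cloud(a)
p=W[205:260,205:240].reshape(-1,3);p=p[(p[:,2]>.037)&(p[:,2]<.05)]
print(len(p),p.mean(0),cv2.minAreaRect((p[:,:2]*1000).astype(np.float32)))
delta([.429,-.0065,.12],Rd(11.3))"
```

```text
t: 14.55
tcp_pos: [0.4546, 0.0406, 0.3329]
tcp_rot: [[0.005, 1.0, -0.0], [1.0, -0.005, -0.0], [-0.0, -0.0, -1.0]]
ft_force: [-0.2, 1.0, 0.9]
gripper_width: 0.0851
t: 15.22
tcp_pos: [0.4562, 0.0409, 0.3337]
tcp_rot: [[0.825, 0.565, 0.001], [0.565, -0.825, 0.0], [0.001, 0.0, -1.0]]
ft_force: [-0.4, -0.3, -0.6]
gripper_width: 0.0854
358 [ 0.42828273 -0.00710413  0.04212047] ((429.09405517578125, -6.553520202636719), (110.50665283203125, 42.14134216308594), 11.338203430175781)
369 [ 0.42814287 -0.00691423  0.04211641] ((429.256591796875, -6.474048614501953), (110.35981750488281, 41.78565979003906), 11.678143501281738)
t 15.22 tcp [0.4562 0.0409 0.3337] R [[0.825, 0.565, 0.001], [0.565, -0.825, 0.0], [0.001, 0.0, -1.0]] F [-0.4 -0.3 -0.6] w 85.4 j [  5.  -4.  13. 107.  -0. 151.]
now-axes shift [-49.4  23.6 213.7] rotvec [ 0.    -0.001  0.404] | shift in target axes [-36.   41.1 213.7]
```

```bash
python3 -m handwheel '[0,0,0,0,0,0.1, 0,0,0,0,0,0.1, 0,0,0,0,0,0.1, 0,0,0,0,0,0.104, -18,20,30,0,0,0, -18,21,30,0,0,0, 0,0,41,0,0,0, 0,0,41,0,0,0]' -
python3 -c "
from h import *
delta([.429,-.0065,.010],Rd(11.4))"
```

```text
t: 15.88
tcp_pos: [0.4291, -0.0075, 0.1908]
tcp_rot: [[0.98, 0.2, 0.003], [0.2, -0.98, -0.0], [0.003, 0.001, -1.0]]
ft_force: [1.3, -0.3, -0.0]
gripper_width: 0.0852
t 15.88 tcp [ 0.4291 -0.0075  0.1908] R [[0.98, 0.2, 0.003], [0.2, -0.98, -0.0], [0.003, 0.001, -1.0]] F [ 1.3 -0.3 -0. ] w 85.2 j [ -1. -12. -11.  91.  -0. 167.]
now-axes shift [ -0.4  -1.1 180.8] rotvec [ 0.001 -0.003  0.002] | shift in target axes [ 1.000e-01 -1.000e+00  1.808e+02]
```

```bash
python3 -m handwheel '[0,-1,40,0,0,0, 0,0,40,0,0,0, 0,0,40,0,0,0, 0,0,30,0,0,0, 0,0,20,0,0,0, 0,0,10,0,0,0, 0,0,0,0,0,0, 0,0,0,0,0,0]' -
python3 -m handwheel '[0,0,0,0,0,0, 0,0,0,0,0,0, 0,0,0,0,0,0, 0,0,0,0,0,0, 0,0,0,0,0,0, 0,0,0,0,0,0, 0,0,0,0,0,0, 0,0,0,0,0,0]' 25
python3 -m handwheel '[0,0,-15,0,0,0, 0,0,-30,0,0,0, 0,0,-40,0,0,0, 0,0,-40,0,0,0, 0,0,-40,0,0,0, 0,0,-40,0,0,0, 0,0,-40,0,0,0, 0,0,-40,0,0,0]' -
python3 -m handwheel '[0,0,-35,0,0,-0.12, 0,0,0,0,0,-0.12, 0,0,0,0,0,-0.12, 0,0,0,0,0,-0.12, 0,0,0,0,0,-0.12, 0,0,0,0,0,-0.12, 0,0,0,0,0,-0.12, 0,0,0,0,0,-0.12]' -
python3 -c "
from h import *
delta([.605,-.018,.33],Rd(90));shot('side','side8')"
```

```text
t: 16.55
tcp_pos: [0.4293, -0.0055, 0.0123]
tcp_rot: [[0.98, 0.201, 0.001], [0.201, -0.98, -0.0], [0.001, 0.0, -1.0]]
ft_force: [-0.1, 0.6, -0.4]
gripper_width: 0.085
t: 17.22
tcp_pos: [0.4298, -0.0055, 0.0127]
tcp_rot: [[0.979, 0.202, 0.002], [0.202, -0.979, -0.0], [0.002, 0.0, -1.0]]
ft_force: [-0.6, 0.6, 5.3]
gripper_width: 0.0411
t: 17.88
tcp_pos: [0.4285, -0.0055, 0.2988]
tcp_rot: [[0.98, 0.201, 0.001], [0.201, -0.98, 0.0], [0.001, 0.0, -1.0]]
ft_force: [1.9, 0.6, -1.2]
gripper_width: 0.041
t: 18.55
tcp_pos: [0.4289, -0.0055, 0.3317]
tcp_rot: [[0.391, 0.92, 0.0], [0.92, -0.391, -0.0], [0.0, 0.0, -1.0]]
ft_force: [0.2, -0.0, -0.7]
gripper_width: 0.0412
t 18.55 tcp [ 0.4289 -0.0055  0.3317] R [[0.391, 0.92, 0.0], [0.92, -0.391, -0.0], [0.0, 0.0, -1.0]] F [ 0.2 -0.  -0.7] w 41.2 j [ -1.  -8.   9. 107.   0. 112.]
now-axes shift [ 57.4 166.9   1.8] rotvec [ 0.    -0.    -0.402] | shift in target axes [-12.5 176.1   1.7]
```

View pics/side8.png

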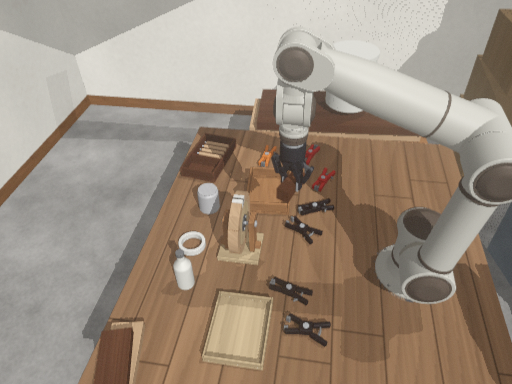

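The caul is held level in the gripper. Moving over the wheel.

```bash
python3 -m handwheel '[0,0,0,0,0,-0.1, 0,0,0,0,0,-0.1, 0,0,0,0,0,-0.1, 0,0,0,0,0,-0.102, -3,40,0,0,0,0, -3,40,0,0,0,0, -3,40,0,0,0,0, -3,40,0,0,0,0]' -
python3 -m handwheel '[0,16,0,0,0,0, 0,0,0,0,0,0, 0,0,0,0,0,0, 0,0,15,0,0,0, 0,0,15,0,0,0, 0,0,10,0,0,0, 0,0,10,0,0,0, 0,0,0,0,0,0]' -
python3 -c "
from h import *
delta([.605,-.018,.2495],Rd(90))
b=shot('top','top9')
im=b['color'][140:220,170:280,::-1]; x=cv2.resize(im,(770,560),interpolation=cv2.INTER_CUBIC);cv2.imwrite('pics/z12.png',x)"
```

```text
t: 19.27
tcp_pos: [0.5904, -0.0186, 0.3318]
tcp_rot: [[0.009, 1.0, 0.001], [1.0, -0.009, -0.0], [-0.0, 0.001, -1.0]]
ft_force: [0.3, -0.2, -0.4]
gripper_width: 0.0411
t: 19.93
tcp_pos: [0.6034, -0.0184, 0.2807]
tcp_rot: [[0.007, 1.0, -0.001], [1.0, -0.007, 0.0], [0.0, -0.001, -1.0]]
ft_force: [0.0, 0.1, -1.5]
gripper_width: 0.0413
t 19.93 tcp [ 0.6034 -0.0184  0.2807] R [[0.007, 1.0, -0.001], [1.0, -0.007, 0.0], [0.0, -0.001, -1.0]] F [ 0.   0.1 -1.5] w 41.3 j [ -2.  14.  26. 102.  -0.  89.]
now-axes shift [ 0.5  1.7 31.2] rotvec [-0.001 -0.    -0.007] | shift in target axes [ 0.4  1.6 31.2]
```

View pics/z12.png

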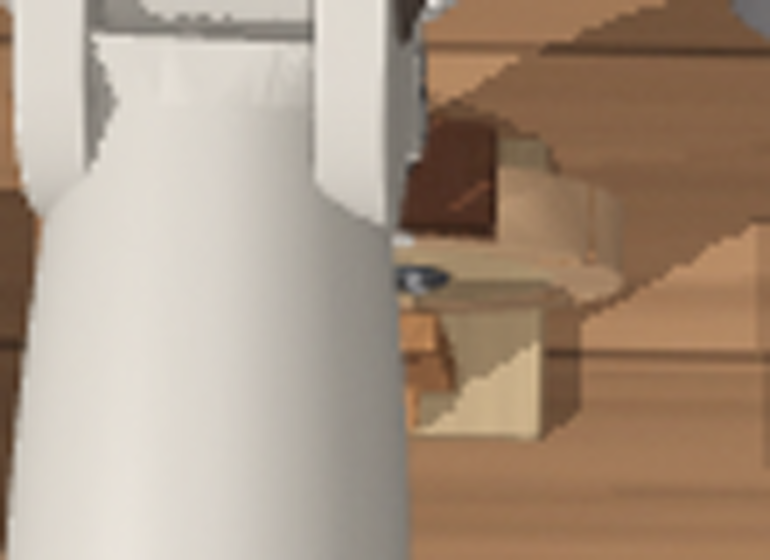

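The top camera sees the caul's end aligned over the rim at zoom (455,180). The arm hides the rest. Lowering in stages and watching the force.

```bash
python3 -m handwheel '[0,1.6,6,0,0,-0.005, 0,0,6,0,0,0, 0,0,6,0,0,0, 0,0,4,0,0,0, 0,0,3,0,0,0, 0,0,2,0,0,0, 0,0,0,0,0,0, 0,0,0,0,0,0]' -
python3 -m handwheel '[0,0,1,0,0,0, 0,0,0.7,0,0,0, 0,0,0.7,0,0,0, 0,0,0.7,0,0,0, 0,0,0,0,0,0, 0,0,0,0,0,0, 0,0,0,0,0,0, 0,0,0,0,0,0]' -
python3 -c "
from h import *
delta([.605,-.018,.2495],Rd(90))
shot('side','side9')"
```

```text
t: 20.65
tcp_pos: [0.6065, -0.0186, 0.2545]
tcp_rot: [[0.001, 1.0, -0.0], [1.0, -0.001, -0.0], [-0.0, -0.0, -1.0]]
ft_force: [0.2, -0.2, -1.1]
gripper_width: 0.0414
t: 21.32
tcp_pos: [0.6065, -0.0186, 0.2514]
tcp_rot: [[0.001, 1.0, -0.0], [1.0, -0.001, -0.0], [-0.0, -0.0, -1.0]]
ft_force: [-0.5, 0.0, -1.6]
gripper_width: 0.0411
t 21.32 tcp [ 0.6065 -0.0186  0.2514] R [[0.001, 1.0, -0.0], [1.0, -0.001, -0.0], [-0.0, -0.0, -1.0]] F [-0.5  0.  -1.6] w 41.1 j [-2. 14. 22. 99. -0. 88.]
now-axes shift [ 0.6 -1.5  1.9] rotvec [-0.     0.    -0.001] | shift in target axes [ 0.6 -1.5  1.9]
```

```bash
python3 -m handwheel '[0,0,0.7,0,0,0, 0,0,0,0,0,0, 0,0,0.7,0,0,0, 0,0,0,0,0,0, 0,0,0.7,0,0,0, 0,0,0,0,0,0, 0,0,0,0,0,0, 0,0,0,0,0,0]' -
python3 -m handwheel '[0,0,0.5,0,0,0, 0,0,0,0,0,0, 0,0,0.5,0,0,0, 0,0,0,0,0,0, 0,0,0,0,0,0, 0,0,0,0,0,0, 0,0,0,0,0,0, 0,0,0,0,0,0]' -
```

```text
t: 22.03
tcp_pos: [0.6065, -0.0179, 0.2507]
tcp_rot: [[0.001, 1.0, 0.002], [1.0, -0.001, 0.001], [0.001, 0.002, -1.0]]
ft_force: [-1.0, 2.4, 7.1]
gripper_width: 0.0411
t: 22.7
tcp_pos: [0.6066, -0.0176, 0.2503]
tcp_rot: [[0.0, 1.0, 0.003], [1.0, -0.0, 0.002], [0.002, 0.003, -1.0]]
ft_force: [-2.4, 3.7, 12.3]
gripper_width: 0.0411
```

Contact is made (12 N). Releasing.

```bash
python3 -m handwheel '[0,0,-0.5,0,0,0, 0,0,0,0,0,0, 0,0,0,0,0,0, 0,0,0,0,0,0, 0,0,0,0,0,0, 0,0,0,0,0,0, 0,0,0,0,0,0, 0,0,0,0,0,0]' 48
python3 -m handwheel '[0,0,0,0,0,0, 0,0,0,0,0,0, 0,0,0,0,0,0, 0,0,0,0,0,0, 0,0,0,0,0,0, 0,0,0,0,0,0, 0,0,-15,0,0,0, 0,0,-25,0,0,0]' 80
python3 -m handwheel '[0,0,-35,0,0,0, 0,0,-35,0,0,0, 0,0,-30,0,0,0, 0,-40,0,0,0,0, 0,-40,0,0,0,0, 0,-40,0,0,0,0, 0,-40,0,0,0,0, 0,-40,0,0,0,0]' -
python3 -c "
from h import *
state()
a=shot('side','side10');b=shot('top','top10')
im=a['color'][160:270,190:290,::-1]; x=cv2.resize(im,None,fx=5,fy=5,interpolation=cv2.INTER_CUBIC)
im=b['color'][140:220,170:280,::-1]; y=cv2.resize(im,(770,560),interpolation=cv2.INTER_CUBIC);cv2.imwrite('pics/z13.png',x);cv2.imwrite('pics/z14.png',y)
W=cloud(b)
p=W[140:190,200:250].reshape(-1,3);p=p[(p[:,2]>.265)&(p[:,2]<.30)]
print(len(p),p.mean(0),cv2.minAreaRect((p[:,:2]*1000).astype(np.float32)))
print(np.linalg.lstsq(np.c_[p[:,:2],np.ones(len(p))],p[:,2],rcond=None)[0])"
```

```text
t: 23.37
tcp_pos: [0.6065, -0.0186, 0.2487]
tcp_rot: [[0.001, 1.0, -0.0], [1.0, -0.001, -0.0], [-0.0, -0.0, -1.0]]
ft_force: [-0.2, 0.2, 0.0]
gripper_width: 0.0479
t: 24.03
tcp_pos: [0.6057, -0.0186, 0.2868]
tcp_rot: [[0.001, 1.0, -0.004], [1.0, -0.001, 0.0], [0.0, -0.004, -1.0]]
ft_force: [1.4, -0.2, -0.4]
gripper_width: 0.0798
t: 24.7
tcp_pos: [0.4088, -0.0183, 0.3887]
tcp_rot: [[0.001, 1.0, -0.0], [1.0, -0.001, 0.0], [0.0, -0.0, -1.0]]
ft_force: [-0.1, -0.4, 0.6]
gripper_width: 0.0798
t 24.7 tcp [ 0.4088 -0.0183  0.3887] R [[0.001, 1.0, -0.0], [1.0, -0.001, 0.0], [0.0, -0.0, -1.0]] F [-0.1 -0.4  0.6] w 79.8 j [ -3.  -7.  17. 114.   0.  87.]
568 [ 0.60572323 -0.0186071   0.2785451 ] ((606.8494262695312, -18.577953338623047), (44.34565734863281, 108.7927017211914), 0.49305102229118347)
[0.03395147 0.01085983 0.25818197]
```

View pics/z13.png

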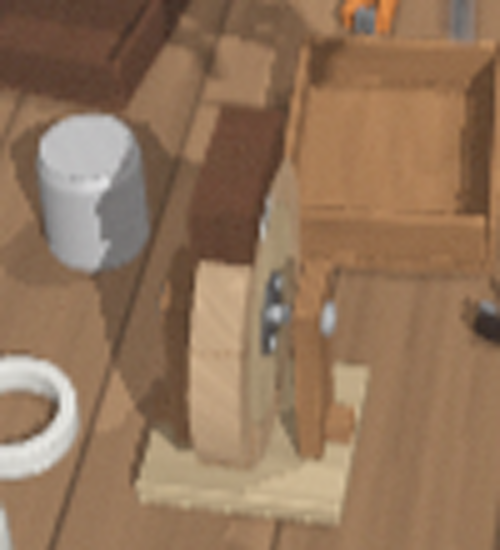

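View pics/z14.png

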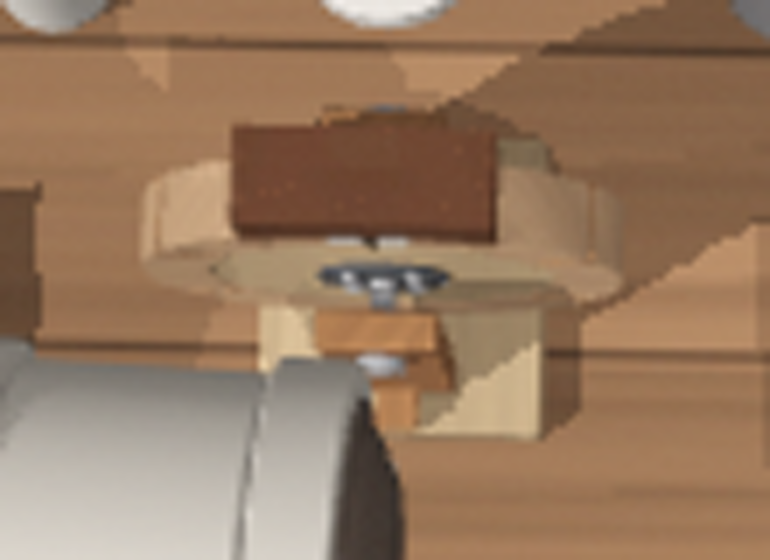

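The caul sits level, centred over the tape (visible at zoom (370,242)) and in line. Now the clamps.

```bash
cat >> h.py <<'E'
def atz(c,u,v,z):
    R,_=cv2.Rodrigues(np.array(c['rvec'],float)); t=np.ravel(c['tvec']); o=-R.T@t
    d=R.T@np.array([(u-c['cx'])/c['fx'],(v-c['cy'])/c['fy'],1.]); return o+d*(z-o[2])/d[2]
def pivots(c,zt=.03,off=0):
    # silver pivot disc inside black clamp blobs
    W=cloud(c); col=c['color'].astype(int)
    blk=(col.max(2)<75)&(W[...,2]>.008)&(W[...,2]<.1)&(W[...,0]>.15)&(W[...,0]<.7)
    m=cv2.morphologyEx(blk.astype(np.uint8),cv2.MORPH_CLOSE,np.ones((5,5)))
    n,l,s,ce=cv2.connectedComponentsWithStats(m)
    for i in range(1,n):
        if s[i,4]<120: continue
        gm=(l==i)&(col.min(2)>110)
        b=(l==i)&blk; p=W[b]; mn=p.mean(0); d=p[:,:2]-mn[:2]; w,v=np.linalg.eigh(d.T@d); yaw=np.degrees(np.arctan2(v[1,1],v[0,1])); yaw=(yaw+90)%180-90
        k,L,S,C=cv2.connectedComponentsWithStats(gm.astype(np.uint8)); 
        j=1+np.argmax(S[1:,4]) if k>1 else None
        wt=(col.mean(2)*(L==j)) if j else gm
        vv,uu=np.nonzero(L==j) if j else ([np.nan],[np.nan])
        print('blob',ce[i].round(),s[i,4],'pca yaw',yaw.round(1),'ext',np.ptp(d@v[:,1]).round(3),np.ptp(d@v[:,0]).round(3),'pivot px',np.mean(uu).round(1),np.mean(vv).round(1),S[j,4] if j else 0,'pivot',atz(c,np.mean(uu),np.mean(vv),zt).round(4))
E
python3 -c "
from h import *
print('old');pivots(load('top0'));print('new');b=load('top10');pivots(b)
im=b['color'][210:300,100:340,::-1]; y=cv2.resize(im,None,fx=3.3,fy=3.3,interpolation=cv2.INTER_CUBIC);cv2.imwrite('pics/z15.png',y)"
```

```text
old
blob [177. 237.] 422 pca yaw -18.3 ext 0.137 0.053 pivot px 176.7 235.4 29 pivot [0.4105 0.1486 0.03  ]
blob [260. 245.] 330 pca yaw -34.0 ext 0.131 0.072 pivot px 258.0 243.0 3 pivot [ 0.3893 -0.1274  0.03  ]
blob [137. 257.] 353 pca yaw -10.6 ext 0.133 0.075 pivot px 133.0 255.5 2 pivot [0.3409 0.2928 0.03  ]
blob [298. 257.] 433 pca yaw 23.5 ext 0.138 0.054 pivot px 297.2 255.8 20 pivot [ 0.3488 -0.2604  0.03  ]
new
blob [260. 244.] 321 pca yaw -34.0 ext 0.13 0.071 pivot px 258.0 243.0 3 pivot [ 0.3893 -0.1274  0.03  ]
blob [137. 256.] 356 pca yaw -11.0 ext 0.133 0.075 pivot px 133.0 255.0 1 pivot [0.3426 0.2929 0.03  ]
blob [298. 257.] 414 pca yaw 23.9 ext 0.139 0.055 pivot px 297.3 255.6 29 pivot [ 0.3493 -0.2605  0.03  ]
```

View pics/z15.png

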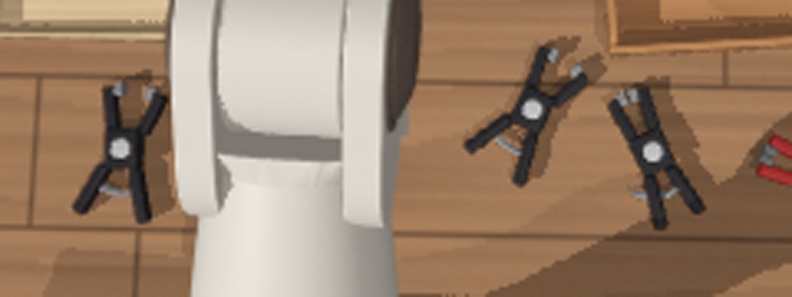

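```bash
python3 -c "
from h import *
b=load('top10')
print(atz(b,136.4,255.2,.03),atz(b,261.2,243.3,.03),atz(b,297.5,255.8,.03),atz(load('top0'),177,235.6,.03))
delta([.349,-.2608,.15],Rd(23.7))"
```

```text
[0.34208792 0.2814231  0.03      ] [ 0.38850126 -0.13823274  0.03      ] [ 0.34860885 -0.2612245   0.03      ] [0.40991752 0.14763799 0.03      ]
t 24.8 tcp [ 0.4053 -0.0183  0.3916] R [[0.001, 1.0, 0.004], [1.0, -0.001, -0.0], [-0.0, 0.004, -1.0]] F [0.3 1.4 0.5] w 80.1 j [ -3.  -8.  17. 114.  -0.  87.]
now-axes shift [-242.5  -57.   241.5] rotvec [ 0.004 -0.002  1.156] | shift in target axes [-149.1  199.4  241.6]
```

```bash
python3 -m handwheel '[-35,-8,15,0,0,0, -35,-8,15,0,0,0, -35,-8,15,0,0,0, -35,-8,15,0,0,0, -35,-8,15,0,0,0, -35,-8,15,0,0,0, -32,-9,15,0,0,0.116, 0,0,15,0,0,0.116]' 85
python3 -m handwheel '[0,0,20,0,0,0.116, 0,0,20,0,0,0.116, 0,0,20,0,0,0.116, 0,0,20,0,0,0.116, 0,0,20,0,0,0.116, 0,0,10,0,0,0.116, 0,0,10,0,0,0.116, 0,0,0,0,0,0.116]' -
python3 -c "
from h import *
delta([.349,-.2608,.004],Rd(23.7))"
```

```text
t: 25.47
tcp_pos: [0.3518, -0.2647, 0.2677]
tcp_rot: [[0.24, 0.971, -0.001], [0.971, -0.24, -0.001], [-0.001, -0.001, -1.0]]
ft_force: [0.3, -0.9, -0.0]
gripper_width: 0.0847
t: 26.13
tcp_pos: [0.3526, -0.26, 0.1469]
tcp_rot: [[0.919, 0.393, -0.002], [0.393, -0.919, 0.002], [-0.001, -0.002, -1.0]]
ft_force: [-0.6, -0.0, 0.6]
gripper_width: 0.085
t 26.13 tcp [ 0.3526 -0.26    0.1469] R [[0.919, 0.393, -0.002], [0.393, -0.919, 0.002], [-0.001, -0.002, -1.0]] F [-0.6 -0.   0.6] w 85.0 j [-36. -11. -15.  87.   0. 120.]
now-axes shift [ -3.5  -0.3 142.9] rotvec [-0.002  0.001 -0.01 ] | shift in target axes [ -3.7  -0.7 142.9]
```

```bash
python3 -m handwheel '[-3.5,0,35,0,0,0, 0,0,35,0,0,0, 0,0,30,0,0,0, 0,0,20,0,0,0, 0,0,12,0,0,0, 0,0,8,0,0,0, 0,0,0,0,0,0, 0,0,0,0,0,0]' -
python3 -m handwheel '[0,0,0,0,0,0, 0,0,0,0,0,0, 0,0,0,0,0,0, 0,0,0,0,0,0, 0,0,0,0,0,0, 0,0,0,0,0,0, 0,0,0,0,0,0, 0,0,0,0,0,0]' 20
python3 -m handwheel '[0,0,-15,0,0,0, 0,0,-25,0,0,0, 0,0,-40,0,0,0, 0,0,-40,0,0,0, 0,0,-30,0,0,0, 0,0,0,0,0,0, 0,0,0,0,0,0, 0,0,0,0,0,0]' -
python3 -c "
from h import *
delta([.5784,-.322,.15],Rd(93.8));shot('side','side11');a=load('side11')
y=cv2.resize(a['color'][120:300,220:380,::-1],None,fx=3.3,fy=3.3,interpolation=cv2.INTER_CUBIC);cv2.imwrite('pics/z16.png',y)"
```

```text
t: 26.8
tcp_pos: [0.3503, -0.262, 0.0099]
tcp_rot: [[0.917, 0.398, 0.001], [0.398, -0.917, -0.0], [0.0, 0.001, -1.0]]
ft_force: [0.4, -0.4, 1.1]
gripper_width: 0.085
t: 27.47
tcp_pos: [0.3504, -0.2621, 0.01]
tcp_rot: [[0.917, 0.398, 0.001], [0.398, -0.917, -0.001], [0.001, 0.001, -1.0]]
ft_force: [-0.1, 0.2, 5.9]
gripper_width: 0.0347
t: 28.13
tcp_pos: [0.3497, -0.2615, 0.1582]
tcp_rot: [[0.917, 0.398, -0.001], [0.398, -0.917, 0.001], [-0.0, -0.001, -1.0]]
ft_force: [-0.5, 0.6, -1.9]
gripper_width: 0.0346
t 28.13 tcp [ 0.3497 -0.2615  0.1582] R [[0.917, 0.398, -0.001], [0.398, -0.917, 0.001], [-0.0, -0.001, -1.0]] F [-0.5  0.6 -1.9] w 34.6 j [-37. -11. -14.  88.   0. 120.]
now-axes shift [185.7 146.6   8. ] rotvec [-1.000e-03 -0.000e+00 -1.227e+00] | shift in target axes [-75.5 224.2   8.2]
```

View pics/z16.png

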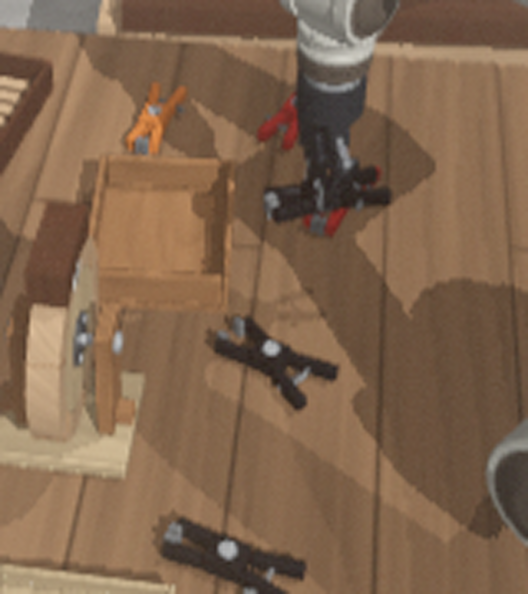

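The clamp is held well and lies flat (34.6 mm). To the crate.

```bash
python3 -m handwheel '[0,0,0,0,0,-0.1115, 0,0,0,0,0,-0.1115, 0,0,0,0,0,-0.1115, 0,0,0,0,0,-0.1115, 0,0,0,0,0,-0.1115, 0,0,0,0,0,-0.1115, 0,0,0,0,0,-0.1115, 0,0,0,0,0,-0.1115]' -
python3 -m handwheel '[0,0,0,0,0,-0.1115, 0,0,0,0,0,-0.1115, 0,0,0,0,0,-0.1115, -12,37,0,0,0,0, -12,37,0,0,0,0, -12,37,0,0,0,0, -12,37,0,0,0,0, -12,37,0,0,0,0]' -
python3 -m handwheel '[-12,37,0,0,0,0, 0,0,0,0,0,0, 0,0,0,0,0,0, 0,0,0,0,0,0, 0,0,0,0,0,0, 0,0,0,0,0,0, 0,0,0,0,0,0, 0,0,0,0,0,0]' -
python3 -c "
from h import *
delta([.5784,-.322,.021],Rd(93.8))"
```

```text
t: 28.85
tcp_pos: [0.3492, -0.2612, 0.1573]
tcp_rot: [[0.26, 0.965, -0.002], [0.965, -0.26, 0.002], [0.001, -0.003, -1.0]]
ft_force: [0.0, -0.3, -1.1]
gripper_width: 0.0346
t: 29.52
tcp_pos: [0.5395, -0.3093, 0.1568]
tcp_rot: [[-0.065, 0.998, -0.002], [0.998, 0.065, 0.001], [0.001, -0.002, -1.0]]
ft_force: [0.5, 0.0, -0.9]
gripper_width: 0.0347
t: 30.18
tcp_pos: [0.5756, -0.319, 0.1602]
tcp_rot: [[-0.065, 0.998, 0.001], [0.998, 0.065, -0.001], [-0.001, 0.001, -1.0]]
ft_force: [-0.6, -0.2, -2.1]
gripper_width: 0.0346
t 30.18 tcp [ 0.5756 -0.319   0.1602] R [[-0.065, 0.998, 0.001], [0.998, 0.065, -0.001], [-0.001, 0.001, -1.0]] F [-0.6 -0.2 -2.1] w 34.6 j [-29.  19.  19.  90.   0.  57.]
now-axes shift [ -3.    2.4 139.2] rotvec [ 0.001  0.001 -0.001] | shift in target axes [ -3.1   2.6 139.2]
```

```bash
python3 -m handwheel '[-3,2.5,25,0,0,0, 0,0,30,0,0,0, 0,0,30,0,0,0, 0,0,25,0,0,0, 0,0,15,0,0,0, 0,0,8,0,0,0, 0,0,4,0,0,0, 0,0,0,0,0,0]' -
python3 -c "
from h import *
delta([.5784,-.322,.021],Rd(93.8))"
```

```text
t: 30.85
tcp_pos: [0.5787, -0.3219, 0.0223]
tcp_rot: [[-0.065, 0.998, 0.0], [0.998, 0.065, -0.0], [-0.0, 0.0, -1.0]]
ft_force: [0.3, -0.1, -1.3]
gripper_width: 0.0345
t 30.85 tcp [ 0.5787 -0.3219  0.0223] R [[-0.065, 0.998, 0.0], [0.998, 0.065, -0.0], [-0.0, 0.0, -1.0]] F [ 0.3 -0.1 -1.3] w 34.5 j [-29.  21.   6.  75.   0.  57.]
now-axes shift [-0.1 -0.3  1.3] rotvec [ 0.     0.    -0.001] | shift in target axes [-0.1 -0.3  1.3]
```

```bash
python3 -m handwheel '[0,0,1.5,0,0,0, 0,0,1,0,0,0, 0,0,0,0,0,0, 0,0,0,0,0,0, 0,0,0,0,0,0, 0,0,0,0,0,0, 0,0,0,0,0,0, 0,0,0,0,0,0]' -
python3 -m handwheel '[0,0,0,0,0,0, 0,0,0,0,0,0, 0,0,0,0,0,0, 0,0,0,0,0,0, 0,0,-25,0,0,0, 0,0,-35,0,0,0, 0,0,-40,0,0,0, 0,0,-40,0,0,0]' 48
python3 -m handwheel '[0,-35,0,0,0,0, 0,-38,0,0,0,0, 0,-38,0,0,0,0, 0,-40,0,0,0,0, 0,-40,0,0,0,0, 0,-40,0,0,0,0, 0,0,0,0,0,0, 0,0,0,0,0,0]' 85
python3 -c "
from h import *
state();b=shot('top','top12');pivots(b)
im=b['color'][150:290,90:360,::-1]; y=cv2.resize(im,None,fx=2.9,fy=2.9,interpolation=cv2.INTER_CUBIC);cv2.imwrite('pics/z17.png',y)"
```

```text
t: 31.52
tcp_pos: [0.5788, -0.3219, 0.0196]
tcp_rot: [[-0.065, 0.998, 0.0], [0.998, 0.065, -0.0], [-0.0, 0.0, -1.0]]
ft_force: [0.2, 0.0, -1.2]
gripper_width: 0.0346
t: 32.18
tcp_pos: [0.5783, -0.3215, 0.1608]
tcp_rot: [[-0.065, 0.998, -0.001], [0.998, 0.065, 0.001], [0.001, -0.001, -1.0]]
ft_force: [0.8, -1.1, -0.4]
gripper_width: 0.048
t: 32.85
tcp_pos: [0.347, -0.3373, 0.1604]
tcp_rot: [[-0.063, 0.998, 0.001], [0.998, 0.063, -0.001], [-0.001, 0.001, -1.0]]
ft_force: [0.4, -1.0, -0.1]
gripper_width: 0.0851
t 32.85 tcp [ 0.347  -0.3373  0.1604] R [[-0.063, 0.998, 0.001], [0.998, 0.063, -0.001], [-0.001, 0.001, -1.0]] F [ 0.4 -1.  -0.1] w 85.1 j [-44.  -5.  -8.  87.   0.  42.]
blob [316. 189.] 413 pca yaw -84.5 ext 0.137 0.054 pivot px 315.4 188.3 29 pivot [ 0.5797 -0.3221  0.03  ]
blob [177. 237.] 392 pca yaw -18.8 ext 0.137 0.053 pivot px 177.0 238.0 3 pivot [0.4018 0.1473 0.03  ]
blob [260. 244.] 320 pca yaw -34.6 ext 0.131 0.071 pivot px 258.0 243.0 3 pivot [ 0.3893 -0.1274  0.03  ]
blob [137. 257.] 360 pca yaw -9.3 ext 0.131 0.078 pivot px 136.0 257.0 3 pivot [0.3361 0.2824 0.03  ]
```

View pics/z17.png

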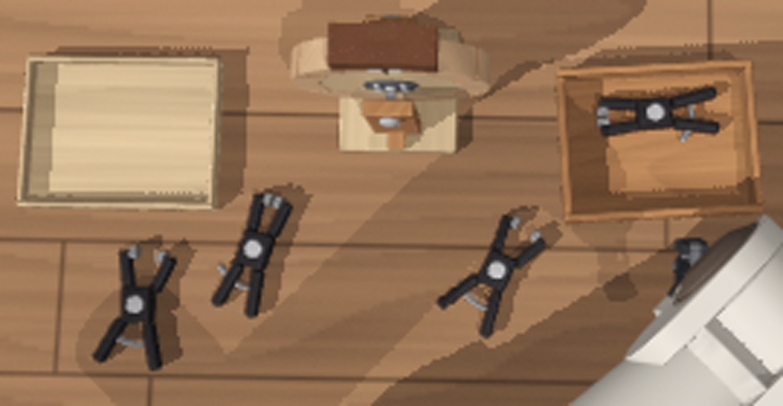

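```bash
python3 -m handwheel '[0,0,0,0,0,-0.12, 0,0,0,0,0,-0.12, 0,0,0,0,0,-0.12, 0,0,0,0,0,-0.12, 0,0,0,0,0,-0.12, 0,0,0,0,0,-0.12, 0,0,0,0,0,-0.12, 0,0,0,0,0,-0.12]' -
python3 -c "
from h import *
delta([.3885,-.138,.15],Rd(155.5))"
```

```text
t: 33.57
tcp_pos: [0.3497, -0.3369, 0.1593]
tcp_rot: [[-0.859, 0.512, -0.0], [0.512, 0.859, 0.0], [0.0, 0.0, -1.0]]
ft_force: [0.5, -0.7, 0.1]
gripper_width: 0.0848
t 33.57 tcp [ 0.3497 -0.3369  0.1593] R [[-0.859, 0.512, -0.0], [0.512, 0.859, 0.0], [0.0, 0.0, -1.0]] F [ 0.5 -0.7  0.1] w 84.8 j [-44.  -5.  -8.  87.   0. -13.]
now-axes shift [ 68.6 190.7   9.4] rotvec [ 0.   -0.   -0.11] | shift in target axes [ 47.2 197.1   9.3]
```

```bash
python3 -m handwheel '[0,0,0,0,0,-0.11, 8,33,0,0,0,0, 8,33,0,0,0,0, 8,33,0,0,0,0, 8,33,0,0,0,0, 8,33,0,0,0,0, 7,32,0,0,0,0, 0,0,0,0,0,0]' -
python3 -m handwheel '[0,0,0,0,0,0, 0,0,35,0,0,0, 0,0,35,0,0,0, 0,0,30,0,0,0, 0,0,20,0,0,0, 0,0,0,0,0,0, 0,0,0,0,0,0, 0,0,0,0,0,0]' -
python3 -c "
from h import *
delta([.3885,-.138,.009],Rd(155.5));b=shot('top','top13')
im=b['color'][200:290,200:330,::-1]; y=cv2.resize(im,None,fx=5,fy=5,interpolation=cv2.INTER_CUBIC);cv2.imwrite('pics/z18.png',y)"
```

```text
t: 34.23
tcp_pos: [0.3906, -0.134, 0.1598]
tcp_rot: [[-0.909, 0.417, 0.001], [0.417, 0.909, 0.001], [-0.0, 0.001, -1.0]]
ft_force: [0.4, -0.2, -0.2]
gripper_width: 0.0849
t: 34.9
tcp_pos: [0.3896, -0.1392, 0.041]
tcp_rot: [[-0.907, 0.422, 0.001], [0.422, 0.907, -0.001], [-0.001, 0.0, -1.0]]
ft_force: [0.3, -0.7, 0.6]
gripper_width: 0.085
t 34.9 tcp [ 0.3896 -0.1392  0.041 ] R [[-0.907, 0.422, 0.001], [0.422, 0.907, -0.001], [-0.001, 0.0, -1.0]] F [ 0.3 -0.7  0.6] w 85.0 j [-20. -13. -28.  75.  -0.   5.]
now-axes shift [ 1.6  0.6 32. ] rotvec [ 0.     0.001 -0.008] | shift in target axes [ 1.5  0.7 32. ]
```

View pics/z18.png

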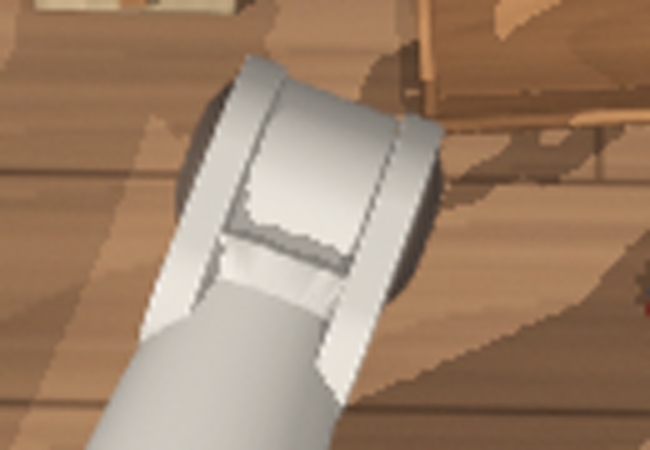

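The wrist hides the clamp from above here. The measured pivot agrees with the pose, so I'm going down.

```bash
python3 -m handwheel '[1.5,0.6,12,0,0,0, 0,0,12,0,0,0, 0,0,7,0,0,0, 0,0,0,0,0,0, 0,0,0,0,0,0, 0,0,0,0,0,0, 0,0,0,0,0,0, 0,0,0,0,0,0]' -
python3 -m handwheel '[0,0,0,0,0,0, 0,0,0,0,0,0, 0,0,0,0,0,0, 0,0,0,0,0,0, 0,0,0,0,0,0, 0,0,0,0,0,0, 0,0,0,0,0,0, 0,0,0,0,0,0]' 20
python3 -m handwheel '[0,0,-15,0,0,0, 0,0,-25,0,0,0, 0,0,-40,0,0,0, 0,0,-40,0,0,0, 0,0,-40,0,0,0, 0,0,-20,0,0,0, 0,0,0,0,0,0, 0,0,0,0,0,0]' -
python3 -c "
from h import *
delta([.43,.20,.19],Rd(180));shot('side','side14');a=load('side14')
y=cv2.resize(a['color'][120:300,220:380,::-1],None,fx=3.3,fy=3.3,interpolation=cv2.INTER_CUBIC);cv2.imwrite('pics/z19.png',y)"
```

```text
t: 35.62
tcp_pos: [0.388, -0.1375, 0.0091]
tcp_rot: [[-0.907, 0.422, 0.001], [0.422, 0.907, -0.0], [-0.001, 0.0, -1.0]]
ft_force: [-0.5, 0.3, 0.2]
gripper_width: 0.0853
t: 36.28
tcp_pos: [0.3879, -0.1374, 0.0089]
tcp_rot: [[-0.907, 0.422, 0.001], [0.422, 0.907, -0.0], [-0.001, 0.0, -1.0]]
ft_force: [-0.5, -0.1, 5.7]
gripper_width: 0.0346
t: 36.95
tcp_pos: [0.388, -0.1375, 0.1888]
tcp_rot: [[-0.907, 0.422, 0.001], [0.422, 0.907, -0.0], [-0.001, 0.0, -1.0]]
ft_force: [-1.0, -0.0, -2.1]
gripper_width: 0.0345
t 36.95 tcp [ 0.388  -0.1375  0.1888] R [[-0.907, 0.422, 0.001], [0.422, 0.907, -0.0], [-0.001, 0.0, -1.0]] F [-1.  -0.  -2.1] w 34.5 j [-20. -15. -13.  92.   0.   5.]
now-axes shift [104.2 323.7  -1.3] rotvec [-0.     0.001 -0.435] | shift in target axes [-42.  337.5  -1.2]
```

View pics/z19.png

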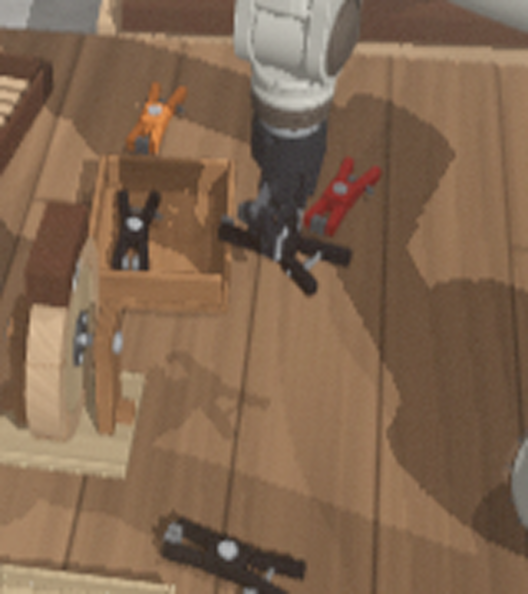

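Clamp C is held. Moving it to the tray.

```bash
python3 -m handwheel '[0,0,0,0,0,-0.109, 0,0,0,0,0,-0.109, 0,0,0,0,0,-0.109, 0,0,0,0,0,-0.108, 0,38,0,0,0,0, 0,38,0,0,0,0, 0,38,0,0,0,0, 0,38,0,0,0,0]' -
python3 -m handwheel '[0,38,0,0,0,0, 0,38,0,0,0,0, 0,38,0,0,0,0, -20,34,0,0,0,0, -30,25,0,0,0,0, -38,14,0,0,0,0, -38,14,0,0,0,0, -38,10,0,0,0,0]' -
python3 -m handwheel '[0,0,0,0,0,0, 0,0,0,0,0,0, 0,0,0,0,0,0, 0,0,0,0,0,0, 0,0,0,0,0,0, 0,0,0,0,0,0, 0,0,0,0,0,0, 0,0,0,0,0,0]' -
python3 -c "
from h import *
delta([.552,.2594,.017],Rd(179.7))"
```

```text
t: 37.67
tcp_pos: [0.3865, 0.0159, 0.1864]
tcp_rot: [[-1.0, 0.002, -0.003], [0.002, 1.0, -0.0], [0.003, -0.0, -1.0]]
ft_force: [1.7, -1.1, -1.5]
gripper_width: 0.0345
t: 38.33
tcp_pos: [0.5523, 0.2269, 0.1856]
tcp_rot: [[-1.0, -0.001, -0.003], [-0.001, 1.0, -0.001], [0.003, -0.001, -1.0]]
ft_force: [0.1, 0.2, -0.7]
gripper_width: 0.0345
t: 39.0
tcp_pos: [0.5515, 0.2255, 0.1894]
tcp_rot: [[-1.0, 0.0, 0.001], [0.0, 1.0, 0.001], [-0.001, 0.001, -1.0]]
ft_force: [0.2, 0.4, -1.4]
gripper_width: 0.0346
t 39.0 tcp [0.5515 0.2255 0.1894] R [[-1.0, 0.0, 0.001], [0.0, 1.0, 0.001], [-0.001, 0.001, -1.0]] F [ 0.2  0.4 -1.4] w 34.6 j [22. 11. 12. 91.  0. 22.]
now-axes shift [ -0.3  33.8 172.4] rotvec [0.001 0.001 0.005] | shift in target axes [ -0.3  33.9 172.4]
```

```bash
python3 -m handwheel '[0,34,0,0,0,0, 0,0,35,0,0,0, 0,0,35,0,0,0, 0,0,35,0,0,0, 0,0,30,0,0,0, 0,0,20,0,0,0, 0,0,10,0,0,0, 0,0,5,0,0,0]' -
python3 -m handwheel '[0,0,2,0,0,0, 0,0,0.7,0,0,0, 0,0,0,0,0,0, 0,0,0,0,0,0, 0,0,0,0,0,0, 0,0,0,0,0,0, 0,0,0,0,0,0, 0,0,0,0,0,0]' -
```

```text
t: 39.67
tcp_pos: [0.551, 0.2592, 0.0172]
tcp_rot: [[-1.0, 0.0, -0.002], [0.0, 1.0, -0.001], [0.002, -0.001, -1.0]]
ft_force: [-0.7, 0.2, -1.5]
gripper_width: 0.0349
t: 40.33
tcp_pos: [0.5519, 0.2597, 0.0161]
tcp_rot: [[-1.0, 0.0, 0.0], [0.0, 1.0, 0.0], [-0.0, 0.0, -1.0]]
ft_force: [-0.1, 0.3, -1.7]
gripper_width: 0.0348
```

```bash
python3 -m handwheel '[0,0,0.7,0,0,0, 0,0,0,0,0,0, 0,0,0,0,0,0, 0,0,0,0,0,0, 0,0,-25,0,0,0, 0,0,-35,0,0,0, 0,0,-40,0,0,0, 0,0,-30,0,0,0]' 48
python3 -m handwheel '[40,-20,0,0,0,0, 40,-40,0,0,0,0, 40,-40,0,0,0,0, 40,-40,0,0,0,0, 40,-40,0,0,0,0, 0,-40,0,0,0,0, 0,0,0,0,0,0, 0,0,0,0,0,0]' 85
python3 -c "
from h import *
state();b=shot('top','top15');pivots(b)
im=b['color'][150:290,90:360,::-1]; y=cv2.resize(im,None,fx=2.9,fy=2.9,interpolation=cv2.INTER_CUBIC);cv2.imwrite('pics/z20.png',y)"
```

```text
t: 41.0
tcp_pos: [0.5519, 0.2597, 0.1482]
tcp_rot: [[-1.0, 0.0, 0.002], [0.0, 1.0, 0.001], [-0.002, 0.001, -1.0]]
ft_force: [0.8, 0.2, 0.5]
gripper_width: 0.0479
t: 41.67
tcp_pos: [0.3967, 0.0817, 0.1458]
tcp_rot: [[-1.0, 0.004, 0.002], [0.004, 1.0, 0.0], [-0.002, 0.0, -1.0]]
ft_force: [0.8, -0.3, -0.4]
gripper_width: 0.0851
t 41.67 tcp [0.3967 0.0817 0.1458] R [[-1.0, 0.004, 0.002], [0.004, 1.0, 0.0], [-0.002, 0.0, -1.0]] F [ 0.8 -0.3 -0.4] w 85.1 j [ 12. -16. -19.  87.   0.  12.]
blob [147. 193.] 362 pca yaw -13.6 ext 0.135 0.072 pivot px 145.5 192.8 25 pivot [0.5548 0.2624 0.03  ]
blob [316. 189.] 416 pca yaw -85.2 ext 0.138 0.056 pivot px 315.5 188.4 28 pivot [ 0.5795 -0.3223  0.03  ]
```

View pics/z20.png

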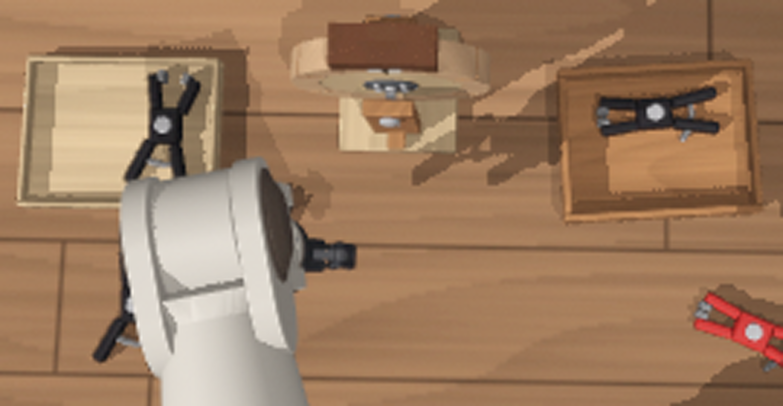

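Clamp C lies flat in the tray. The arm hides A and B in the top view, so I'll check them with the side camera.

```bash
python3 -c "
from h import *
a=shot('side','side16')
u=proj(a,[[.342,.2814,.03],[.41,.1476,.03]]);print(u)
im=a['color'].copy()
y=cv2.resize(im[250:370,190:360,::-1],None,fx=4,fy=4,interpolation=cv2.INTER_CUBIC)
for q in u: cv2.drawMarker(y,tuple(int(k) for k in ((q-[190,250])*4)),(0,0,255),0,14,1)
cv2.imwrite('pics/z21.png',y)
delta([.342,.2812,.15],Rd(180.5))"
```

```text
[[305.95490069 325.43869265]
 [288.48999116 286.68820729]]
t 41.77 tcp [0.3969 0.0834 0.1454] R [[-1.0, 0.001, 0.001], [0.001, 1.0, 0.0], [-0.001, 0.0, -1.0]] F [0.9 0.1 0.5] w 84.7 j [ 12. -16. -19.  87.   0.  12.]
now-axes shift [ 55.1 197.8  -4.6] rotvec [ 0.     0.001 -0.01 ] | shift in target axes [ 53.2 198.3  -4.6]
```

View pics/z21.png

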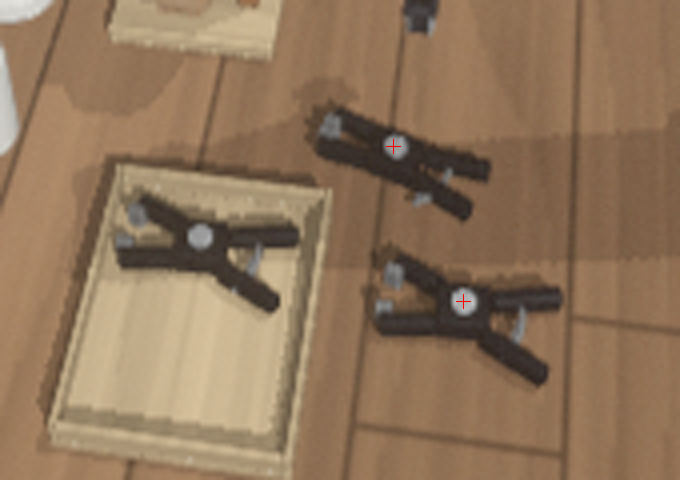

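Both pivots match the marks, at zoom (395,146) and (463,301). Going to A.

```bash
python3 -m handwheel '[10,38,0,0,0,-0.01, 12,38,0,0,0,0, 12,38,0,0,0,0, 12,38,0,0,0,0, 9,38,0,0,0,0, 0,8,0,0,0,0, 0,0,25,0,0,0, 0,0,30,0,0,0]' -
python3 -m handwheel '[0,0,20,0,0,0, 0,0,10,0,0,0, 0,0,0,0,0,0, 0,0,0,0,0,0, 0,0,0,0,0,0, 0,0,0,0,0,0, 0,0,0,0,0,0, 0,0,0,0,0,0]' -
python3 -c "
from h import *
delta([.342,.2812,.009],Rd(180.5))"
```

```text
t: 42.43
tcp_pos: [0.3403, 0.2838, 0.0909]
tcp_rot: [[-1.0, -0.014, 0.002], [-0.014, 1.0, 0.002], [-0.002, 0.002, -1.0]]
ft_force: [0.9, -0.4, 0.3]
gripper_width: 0.085
t: 43.1
tcp_pos: [0.3405, 0.281, 0.061]
tcp_rot: [[-1.0, -0.01, 0.001], [-0.01, 1.0, 0.001], [-0.001, 0.001, -1.0]]
ft_force: [-0.4, 0.1, 0.2]
gripper_width: 0.085
t 43.1 tcp [0.3405 0.281  0.061 ] R [[-1.0, -0.01, 0.001], [-0.01, 1.0, 0.001], [-0.001, 0.001, -1.0]] F [-0.4  0.1  0.2] w 85.0 j [ 40. -10. -23.  77.  -0.  39.]
now-axes shift [-1.5  0.2 52. ] rotvec [0.001 0.001 0.001] | shift in target axes [-1.5  0.2 52. ]
```

```bash
python3 -m handwheel '[-1.5,0,20,0,0,0, 0,0,15,0,0,0, 0,0,11,0,0,0, 0,0,6,0,0,0, 0,0,0,0,0,0, 0,0,0,0,0,0, 0,0,0,0,0,0, 0,0,0,0,0,0]' -
python3 -m handwheel '[0,0,0,0,0,0, 0,0,0,0,0,0, 0,0,0,0,0,0, 0,0,0,0,0,0, 0,0,0,0,0,0, 0,0,0,0,0,0, 0,0,0,0,0,0, 0,0,0,0,0,0]' 20
python3 -m handwheel '[0,0,-15,0,0,0, 0,0,-25,0,0,0, 0,0,-40,0,0,0, 0,0,-40,0,0,0, 0,0,-30,0,0,0, 0,0,0,0,0,-0.12, 0,0,0,0,0,-0.12, 0,0,0,0,0,-0.12]' -
python3 -m handwheel '[0,0,0,0,0,-0.12, 0,0,0,0,0,-0.12, 0,0,0,0,0,-0.12, 0,0,0,0,0,-0.12, 0,0,0,0,0,-0.12, 0,0,0,0,0,-0.12, 0,0,0,0,0,-0.12, 0,0,0,0,0,-0.12]' -
python3 -m handwheel '[0,0,0,0,0,-0.12, 0,0,0,0,0,-0.12, 0,0,0,0,0,-0.12, 0,0,0,0,0,-0.12, 0,0,0,0,0,-0.12, 0,0,0,0,0,-0.12, 0,0,0,0,0,-0.12, 0,0,0,0,0,-0.12]' -
python3 -m handwheel '[0,0,0,0,0,-0.12, 0,0,0,0,0,-0.12, 0,0,0,0,0,-0.12, 0,0,0,0,0,-0.12, 0,0,0,0,0,-0.12, 0,0,0,0,0,-0.12, 0,0,0,0,0,-0.12, 0,0,0,0,0,0]' -
python3 -c "
from h import *
delta([.542,.362,.15],Rd(360))"
```

```text
t: 43.77
tcp_pos: [0.342, 0.2811, 0.009]
tcp_rot: [[-1.0, -0.01, 0.001], [-0.01, 1.0, 0.001], [-0.001, 0.001, -1.0]]
ft_force: [0.3, -0.5, -0.1]
gripper_width: 0.085
t: 44.43
tcp_pos: [0.3418, 0.281, 0.0087]
tcp_rot: [[-1.0, -0.01, 0.001], [-0.01, 1.0, 0.001], [-0.001, 0.001, -1.0]]
ft_force: [-0.8, -0.8, 6.7]
gripper_width: 0.0346
t: 45.1
tcp_pos: [0.3416, 0.2808, 0.1584]
tcp_rot: [[-0.93, -0.367, 0.0], [-0.367, 0.93, 0.0], [-0.0, 0.0, -1.0]]
ft_force: [-0.6, -0.4, -2.4]
gripper_width: 0.0347
t: 45.77
tcp_pos: [0.3414, 0.2806, 0.1577]
tcp_rot: [[-0.233, -0.972, -0.001], [-0.972, 0.233, -0.001], [0.001, 0.001, -1.0]]
ft_force: [-0.3, 0.1, -2.0]
gripper_width: 0.0349
t: 46.43
tcp_pos: [0.3414, 0.2806, 0.1577]
tcp_rot: [[0.663, -0.749, -0.001], [-0.749, -0.663, -0.001], [-0.0, 0.001, -1.0]]
ft_force: [-0.5, 0.0, -1.4]
gripper_width: 0.0349
t: 47.1
tcp_pos: [0.3414, 0.2806, 0.1577]
tcp_rot: [[1.0, -0.006, -0.001], [-0.006, -1.0, -0.001], [-0.001, 0.001, -1.0]]
ft_force: [0.4, 0.1, -0.7]
gripper_width: 0.0351
t 47.1 tcp [0.3414 0.2806 0.1577] R [[1.0, -0.006, -0.001], [-0.006, -1.0, -0.001], [-0.001, 0.001, -1.0]] F [ 0.4  0.1 -0.7] w 35.1 j [  39.  -11.  -13.   88.    0. -140.]
now-axes shift [200.1 -82.7   7.5] rotvec [ 0.001  0.001 -0.006] | shift in target axes [200.6 -81.4   7.7]
```

```bash
python3 -m handwheel '[33.5,-13.5,0,0,0,-0.006, 33.5,-13.5,0,0,0,0, 33.5,-13.5,0,0,0,0, 33.5,-13.5,0,0,0,0, 33.5,-13.5,0,0,0,0, 33,-14,0,0,0,0, 0,0,0,0,0,0, 0,0,0,0,0,0]' -
python3 -m handwheel '[0,0,0,0,0,0, 0,0,30,0,0,0, 0,0,30,0,0,0, 0,0,20,0,0,0, 0,0,0,0,0,0, 0,0,0,0,0,0, 0,0,0,0,0,0, 0,0,0,0,0,0]' -
python3 -c "
from h import *
delta([.542,.362,.0155],Rd(360))
a=shot('side','side17')
y=cv2.resize(a['color'][250:370,190:360,::-1],None,fx=4,fy=4,interpolation=cv2.INTER_CUBIC);cv2.imwrite('pics/z22.png',y)"
```

```text
t: 47.77
tcp_pos: [0.5435, 0.3609, 0.155]
tcp_rot: [[1.0, -0.01, -0.004], [-0.01, -1.0, -0.002], [-0.004, 0.003, -1.0]]
ft_force: [-0.7, -0.5, -1.2]
gripper_width: 0.0349
t: 48.43
tcp_pos: [0.5432, 0.3614, 0.081]
tcp_rot: [[1.0, -0.006, 0.003], [-0.006, -1.0, 0.002], [0.003, -0.002, -1.0]]
ft_force: [0.5, 0.5, -1.2]
gripper_width: 0.0344
t 48.43 tcp [0.5432 0.3614 0.081 ] R [[1.0, -0.006, 0.003], [-0.006, -1.0, 0.002], [0.003, -0.002, -1.0]] F [ 0.5  0.5 -1.2] w 34.4 j [  34.   18.    9.   80.    0. -146.]
now-axes shift [-1.5 -0.5 65.5] rotvec [-0.002 -0.003 -0.006] | shift in target axes [-1.2 -0.6 65.5]
```

View pics/z22.png

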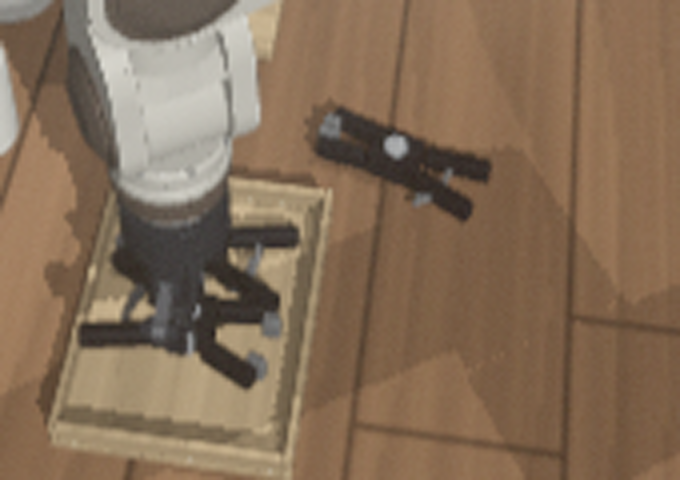

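A hangs over its spot with room beside C. Lowering.

```bash
python3 -m handwheel '[-1.2,-2,20,0,0,0, 0,0,20,0,0,0, 0,0,13,0,0,0, 0,0,8,0,0,0, 0,0,4,0,0,0, 0,0,0.5,0,0,0, 0,0,0,0,0,0, 0,0,0,0,0,0]' -
python3 -m handwheel '[0,0,0.5,0,0,0, 0,0,0,0,0,0, 0,0,0,0,0,0, 0,0,0,0,0,0, 0,0,-25,0,0,0, 0,0,-35,0,0,0, 0,0,-40,0,0,0, 0,0,-30,0,0,0]' 48
python3 -m handwheel '[-20,40,0,0,0,0, -30,28,0,0,0,0, -30,28,0,0,0,0, -30,28,0,0,0,0, -30,28,0,0,0,0, -30,28,0,0,0,0, 0,40,0,0,0,0, 0,40,0,0,0,0]' 85
python3 -m handwheel '[0,40,0,0,0,0, 0,40,0,0,0,0, 0,40,0,0,0,0, 0,0,0,0,0,0.12, 0,0,0,0,0,0.12, 0,0,0,0,0,0.12, 0,0,0,0,0,0.12, 0,0,0,0,0,0.12]' -
python3 -c "
from h import *
state();b=shot('top','top18');pivots(b)
im=b['color'][150:290,90:360,::-1]; y=cv2.resize(im,None,fx=2.9,fy=2.9,interpolation=cv2.INTER_CUBIC);cv2.imwrite('pics/z23.png',y)"
```

```text
t: 49.15
tcp_pos: [0.5419, 0.3632, 0.0148]
tcp_rot: [[1.0, -0.006, 0.002], [-0.006, -1.0, 0.001], [0.002, -0.001, -1.0]]
ft_force: [-2.3, -1.7, 5.1]
gripper_width: 0.0352
t: 49.82
tcp_pos: [0.5416, 0.3629, 0.1453]
tcp_rot: [[1.0, -0.006, 0.002], [-0.006, -1.0, 0.001], [0.002, -0.001, -1.0]]
ft_force: [1.2, 0.9, 1.0]
gripper_width: 0.048
t: 50.48
tcp_pos: [0.3699, 0.1059, 0.1426]
tcp_rot: [[1.0, -0.003, 0.002], [-0.003, -1.0, 0.001], [0.002, -0.001, -1.0]]
ft_force: [1.8, -0.2, -0.3]
gripper_width: 0.0852
t: 51.15
tcp_pos: [0.3707, -0.0064, 0.1424]
tcp_rot: [[0.814, -0.581, 0.0], [-0.581, -0.814, -0.005], [0.004, 0.004, -1.0]]
ft_force: [0.2, -0.3, 0.6]
gripper_width: 0.085
t 51.15 tcp [ 0.3707 -0.0064  0.1424] R [[0.814, -0.581, 0.0], [-0.581, -0.814, -0.005], [0.004, 0.004, -1.0]] F [ 0.2 -0.3  0.6] w 85.0 j [  -1.  -21.  -23.   88.   -0. -145.]
blob [147. 194.] 359 pca yaw -8.4 ext 0.134 0.068 pivot px 145.5 192.6 30 pivot [0.5552 0.2622 0.03  ]
blob [117. 196.] 363 pca yaw -9.5 ext 0.13 0.077 pivot px 107.5 211.5 4 pivot [0.4881 0.3885 0.03  ]
blob [317. 189.] 427 pca yaw -84.3 ext 0.139 0.056 pivot px 315.6 188.2 21 pivot [ 0.5799 -0.3228  0.03  ]
```

View pics/z23.png

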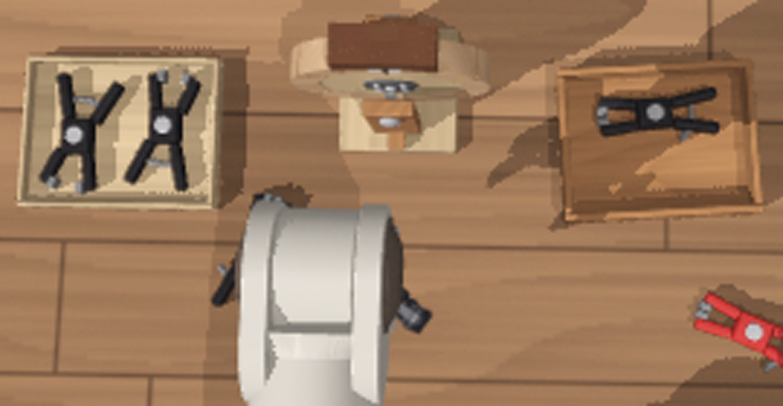

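Both open clamps are in the tray, at zoom (73,133) and (163,125). Now B.

```bash
python3 -c "
from h import *
a=shot('side','side19')
u=proj(a,[[.41,.1476,.03]])
y=cv2.resize(a['color'][250:370,190:360,::-1],None,fx=4,fy=4,interpolation=cv2.INTER_CUBIC)
for q in u: cv2.drawMarker(y,tuple(int(k) for k in ((q-[190,250])*4)),(0,0,255),0,14,1)
cv2.imwrite('pics/z24.png',y)
delta([.41,.1476,.12],Rd(-18.5))"
```

```text
t 51.25 tcp [ 0.3707 -0.0063  0.1424] R [[0.816, -0.578, 0.0], [-0.578, -0.816, -0.005], [0.003, 0.004, -1.0]] F [ 0.4  0.5 -0.1] w 85.0 j [  -1.  -21.  -23.   88.   -0. -145.]
now-axes shift [ -56.9 -148.4   21.5] rotvec [ 0.005 -0.003 -0.293] | shift in target axes [ -11.6 -158.4   22.4]
```

View pics/z24.png

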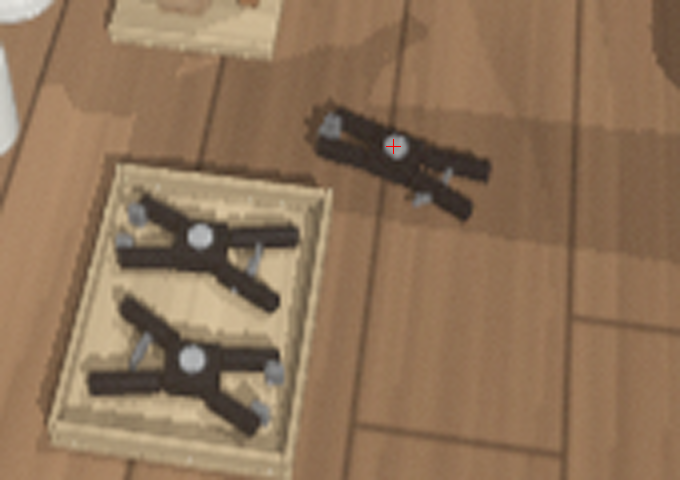

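B is unmoved; its pivot is on the mark at (395,146).

```bash
python3 -m handwheel '[0,0,0,0,0,-0.1, 0,0,0,0,0,-0.1, 0,0,0,0,0,-0.093, -3,-39.5,0,0,0,0, -3,-39.5,0,0,0,0, -3,-39.5,0,0,0,0, -3,-39.5,0,0,0,0, 0,0,0,0,0,0]' -
python3 -m handwheel '[0,0,0,0,0,0, 0,0,30,0,0,0, 0,0,30,0,0,0, 0,0,20,0,0,0, 0,0,0,0,0,0, 0,0,0,0,0,0, 0,0,0,0,0,0, 0,0,0,0,0,0]' -
python3 -c "
from h import *
delta([.41,.1476,.009],Rd(-18.5))"
```

```text
t: 51.92
tcp_pos: [0.4099, 0.1526, 0.1409]
tcp_rot: [[0.952, -0.306, 0.0], [-0.306, -0.952, -0.004], [0.001, 0.004, -1.0]]
ft_force: [0.1, 0.2, 0.2]
gripper_width: 0.085
t: 52.58
tcp_pos: [0.41, 0.147, 0.0632]
tcp_rot: [[0.949, -0.315, 0.002], [-0.315, -0.949, -0.005], [0.004, 0.004, -1.0]]
ft_force: [-0.0, -0.5, 0.9]
gripper_width: 0.0852
t 52.58 tcp [0.41   0.147  0.0632] R [[0.949, -0.315, 0.002], [-0.315, -0.949, -0.005], [0.004, 0.004, -1.0]] F [-0.  -0.5  0.9] w 85.2 j [  20.  -11.  -24.   77.   -0. -142.]
now-axes shift [-0.4 -0.7 54.2] rotvec [ 0.004 -0.004  0.002] | shift in target axes [-0.2 -0.5 54.2]
```

```bash
python3 -m handwheel '[0,0,20,0.004,-0.004,0, 0,0,16,0,0,0, 0,0,11,0,0,0, 0,0,7,0,0,0, 0,0,0,0,0,0, 0,0,0,0,0,0, 0,0,0,0,0,0, 0,0,0,0,0,0]' -
python3 -m handwheel '[0,0,0,0,0,0, 0,0,0,0,0,0, 0,0,0,0,0,0, 0,0,0,0,0,0, 0,0,0,0,0,0, 0,0,0,0,0,0, 0,0,0,0,0,0, 0,0,0,0,0,0]' 20
python3 -m handwheel '[0,0,-15,0,0,0, 0,0,-25,0,0,0, 0,0,-40,0,0,0, 0,0,-40,0,0,0, 0,0,-30,0,0,0, -25,0,0,0,0,0, -35,0,0,0,0,0, 0,0,0,0,0,0]' -
python3 -m handwheel '[0,0,0,0,0,0.12, 0,0,0,0,0,0.12, 0,0,0,0,0,0.12, 0,0,0,0,0,0.12, 0,0,0,0,0,0.12, 0,0,0,0,0,0.12, 0,0,0,0,0,0.12, 0,0,0,0,0,0.12]' -
python3 -m handwheel '[0,0,0,0,0,0.12, 0,0,0,0,0,0.1, 0,0,0,0,0,0, 0,0,0,0,0,0, 0,0,0,0,0,0, 0,0,0,0,0,0, 0,0,0,0,0,0, 0,0,0,0,0,0]' -
python3 -c "
from h import *
delta([.5106,-.3266,.15],Rd(-86.2))"
```

```text
t: 53.25
tcp_pos: [0.4095, 0.1473, 0.0083]
tcp_rot: [[0.949, -0.315, -0.001], [-0.315, -0.949, 0.0], [-0.001, 0.0, -1.0]]
ft_force: [0.2, 0.2, 0.3]
gripper_width: 0.0848
t: 53.92
tcp_pos: [0.4092, 0.1471, 0.0078]
tcp_rot: [[0.949, -0.315, -0.002], [-0.315, -0.949, -0.0], [-0.002, 0.001, -1.0]]
ft_force: [-0.7, 0.2, 6.3]
gripper_width: 0.0347
t: 54.58
tcp_pos: [0.349, 0.1666, 0.1578]
tcp_rot: [[0.949, -0.314, -0.004], [-0.314, -0.949, 0.0], [-0.004, 0.001, -1.0]]
ft_force: [0.4, 0.1, -1.2]
gripper_width: 0.0349
t: 55.25
tcp_pos: [0.3522, 0.1658, 0.1569]
tcp_rot: [[0.281, -0.96, -0.004], [-0.96, -0.281, -0.001], [-0.0, 0.004, -1.0]]
ft_force: [0.4, -0.2, -1.0]
gripper_width: 0.0347
t: 55.92
tcp_pos: [0.3524, 0.166, 0.1575]
tcp_rot: [[0.071, -0.997, -0.003], [-0.997, -0.071, -0.0], [0.0, 0.003, -1.0]]
ft_force: [0.5, -0.7, -0.7]
gripper_width: 0.0349
t 55.92 tcp [0.3524 0.166  0.1575] R [[0.071, -0.997, -0.003], [-0.997, -0.071, -0.0], [0.0, 0.003, -1.0]] F [ 0.5 -0.7 -0.7] w 34.9 j [ 25. -18. -19.  89.   0. -69.]
now-axes shift [ 502.6 -122.8    7.3] rotvec [ 0.003 -0.     0.005] | shift in target axes [ 502.  -125.2    7.5]
```

```bash
python3 -m handwheel '[40,0,0,0,0,0, 40,0,0,0,0,0, 40,0,0,0,0,0, 40,0,0,0,0,0, 40,0,0,0,0,0, 40,0,0,0,0,0, 40,0,0,0,0,0, 40,0,0,0,0,0]' -
python3 -m handwheel '[40,0,0,0,0,0, 40,0,0,0,0,0, 30,-25,0,0,0,0, 30,-25,0,0,0,0, 25,-30,0,0,0,0, 15,-30,0,0,0,0, 0,-14,0,0.003,0,0.005, 0,0,0,0,0,0]' -
python3 -m handwheel '[0,0,0,0,0,0, 0,0,0,0,0,0, 0,0,0,0,0,0, 0,0,0,0,0,0, 0,0,0,0,0,0, 0,0,0,0,0,0, 0,0,0,0,0,0, 0,0,0,0,0,0]' -
python3 -c "
from h import *
delta([.5106,-.3266,.018],Rd(-86.2))"
```

```text
t: 56.58
tcp_pos: [0.3745, -0.1554, 0.1578]
tcp_rot: [[0.071, -0.998, -0.002], [-0.998, -0.071, -0.001], [0.001, 0.002, -1.0]]
ft_force: [2.0, 1.1, -0.5]
gripper_width: 0.0348
t: 57.25
tcp_pos: [0.5133, -0.3246, 0.1554]
tcp_rot: [[0.066, -0.998, -0.001], [-0.998, -0.066, 0.001], [-0.001, 0.001, -1.0]]
ft_force: [-0.0, -0.1, -1.5]
gripper_width: 0.0346
t: 57.92
tcp_pos: [0.5111, -0.3241, 0.1574]
tcp_rot: [[0.065, -0.998, 0.001], [-0.998, -0.065, -0.0], [0.0, -0.001, -1.0]]
ft_force: [-0.2, -1.0, -1.4]
gripper_width: 0.0343
t 57.92 tcp [ 0.5111 -0.3241  0.1574] R [[0.065, -0.998, 0.001], [-0.998, -0.065, -0.0], [0.0, -0.001, -1.0]] F [-0.2 -1.  -1.4] w 34.3 j [ -32.   12.    9.   88.    0. -126.]
now-axes shift [  2.4   0.7 139.4] rotvec [-0.001 -0.    -0.001] | shift in target axes [  2.5   0.7 139.4]
```

```bash
python3 -m handwheel '[2.5,0.7,25,0,0,0, 0,0,30,0,0,0, 0,0,30,0,0,0, 0,0,25,0,0,0, 0,0,15,0,0,0, 0,0,8,0,0,0, 0,0,4,0,0,0, 0,0,1,0,0,0]' -
python3 -m handwheel '[0,0,0.7,0,0,0, 0,0,0.5,0,0,0, 0,0,0,0,0,0, 0,0,0,0,0,0, 0,0,0,0,0,0, 0,0,0,0,0,0, 0,0,0,0,0,0, 0,0,0,0,0,0]' -
python3 -m handwheel '[0,0,0,0,0,0, 0,0,0,0,0,0, 0,0,0,0,0,0, 0,0,0,0,0,0, 0,0,-25,0,0,0, 0,0,-35,0,0,0, 0,0,-40,0,0,0, 0,0,-40,0,0,0]' 48
python3 -m handwheel '[0,35,0,0,0,0, 20,35,0,0,0,0, 20,35,0,0,0,0, 20,35,0,0,0,0, 20,35,-10,0,0,0, 20,35,-15,0,0,0, 20,35,-15,0,0,0, 20,0,-15,0,0,0]' -
python3 -c "
from h import *
state();b=shot('top','top20');pivots(b);a=shot('side','side20')
im=b['color'][140:290,90:360,::-1]; y=cv2.resize(im,None,fx=2.9,fy=2.9,interpolation=cv2.INTER_CUBIC);cv2.imwrite('pics/z25.png',y)
y=cv2.resize(a['color'][140:370,150:380,::-1],None,fx=2.6,fy=2.6,interpolation=cv2.INTER_CUBIC);cv2.imwrite('pics/z26.png',y)"
```

```text
t: 58.58
tcp_pos: [0.5108, -0.3267, 0.0193]
tcp_rot: [[0.065, -0.998, 0.0], [-0.998, -0.065, -0.0], [0.0, -0.0, -1.0]]
ft_force: [-0.2, 0.3, -0.8]
gripper_width: 0.0346
t: 59.25
tcp_pos: [0.5107, -0.3267, 0.0181]
tcp_rot: [[0.065, -0.998, 0.0], [-0.998, -0.065, -0.0], [0.0, -0.0, -1.0]]
ft_force: [0.0, -0.6, -1.9]
gripper_width: 0.0345
t: 59.92
tcp_pos: [0.5102, -0.3263, 0.1593]
tcp_rot: [[0.065, -0.998, -0.0], [-0.998, -0.065, 0.0], [-0.0, 0.0, -1.0]]
ft_force: [1.4, -0.6, -0.2]
gripper_width: 0.0476
t: 60.58
tcp_pos: [0.2726, -0.4819, 0.2137]
tcp_rot: [[0.062, -0.998, -0.001], [-0.998, -0.062, -0.001], [0.001, 0.001, -1.0]]
ft_force: [0.4, 0.6, -0.0]
gripper_width: 0.0485
t 60.58 tcp [ 0.2726 -0.4819  0.2137] R [[0.062, -0.998, -0.001], [-0.998, -0.062, -0.001], [0.001, 0.001, -1.0]] F [ 0.4  0.6 -0. ] w 48.5 j [ -60.    5.    8.   93.   -0. -154.]
blob [117. 195.] 344 pca yaw -9.2 ext 0.129 0.075 pivot px 112.0 197.0 1 pivot [0.5382 0.3765 0.03  ]
blob [147. 195.] 352 pca yaw -8.7 ext 0.132 0.069 pivot px 145.5 192.6 30 pivot [0.5552 0.2622 0.03  ]
blob [316. 189.] 402 pca yaw -84.7 ext 0.139 0.054 pivot px 315.4 188.1 27 pivot [ 0.5804 -0.3221  0.03  ]
blob [315. 209.] 409 pca yaw -85.8 ext 0.139 0.054 pivot px nan nan 0 pivot [nan nan nan]
```

View pics/z25.png

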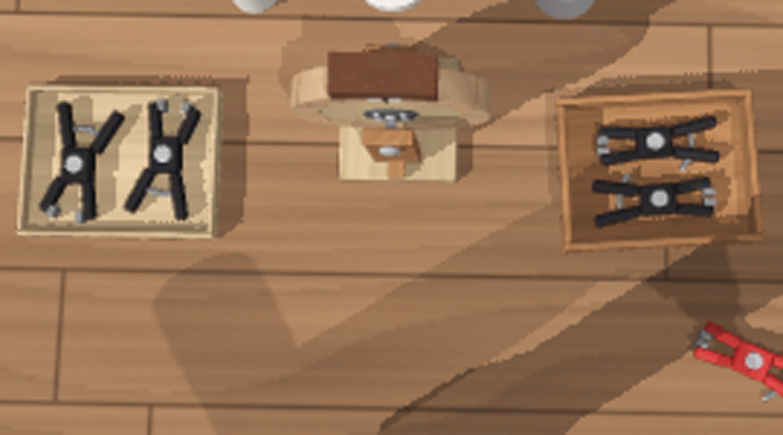

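View pics/z26.png

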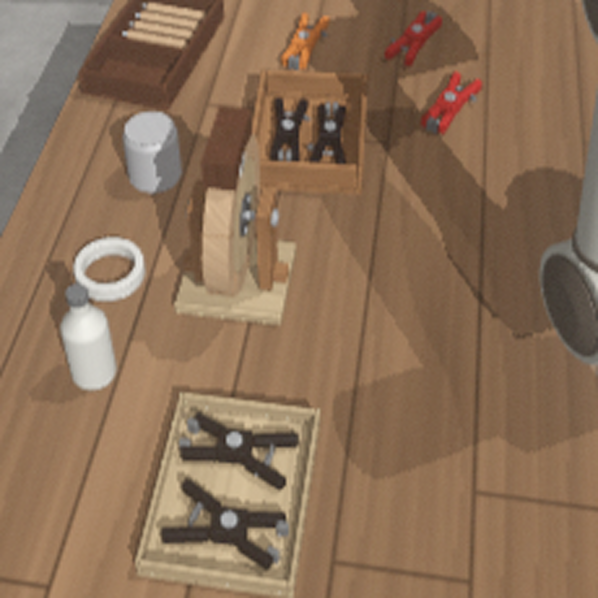

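Everything is in place. One last check of the full picture for a hidden fifth clamp, the caul and the bystanders.

```bash
python3 -c "
from h import *
b=load('top20');W=cloud(b)
p=W[140:190,200:250].reshape(-1,3);p=p[(p[:,2]>.265)&(p[:,2]<.30)]
print(len(p),p.mean(0).round(4),cv2.minAreaRect((p[:,:2]*1000).astype(np.float32)),np.linalg.lstsq(np.c_[p[:,:2],np.ones(len(p))],p[:,2],rcond=None)[0][:2].round(3))
col=b['color'];blk=(col.max(2)<75)
for bx in ((.45,.66,.2,.45),(.45,.66,-.45,-.2)):
    m=blk&(W[...,0]>bx[0])&(W[...,0]<bx[1])&(W[...,1]>bx[2])&(W[...,1]<bx[3])&(W[...,2]>.012); print(np.percentile(W[m][:,2],[5,50,95]).round(4))
d=np.abs(load('top0')['color'][100:150,150:310].astype(int)-col[100:150,150:310]).max(2);print('bystander diff px',(d>60).sum())
"
```

```text
573 [ 0.6056 -0.0187  0.2782] ((606.4216918945312, -18.588390350341797), (43.291629791259766, 108.62739562988281), 0.010185451246798038) [0.049 0.008]
[0.0158 0.0276 0.0366]
[0.0229 0.0309 0.0387]
bystander diff px 38
```

View pics/top20.png

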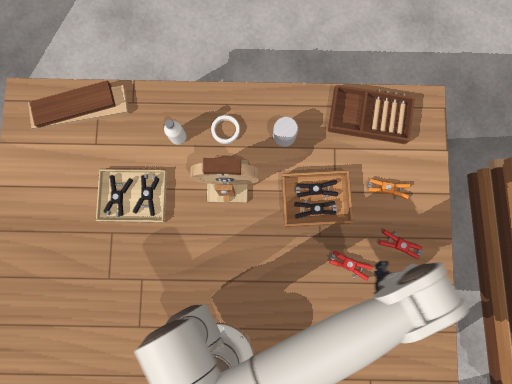

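View pics/side20.png

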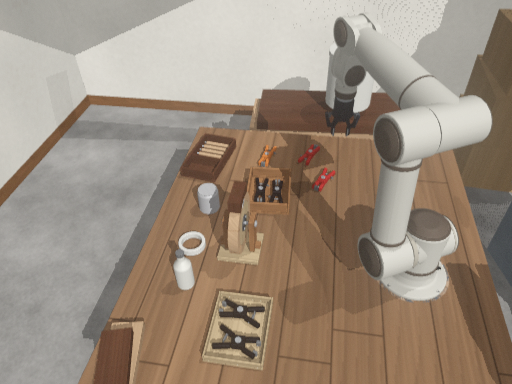

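```bash
python3 -c "
from bench import close_job
print(close_job())"
```

```text
the job is handed in; nothing more can be done
None
```

The job is done and handed in at about 61 s of the 210 s. No verdict was reported.

- **Wheel and caul:** I turned the wheel by its rim until the open joint was at the top, about 0.5° off in the last clear view before the caul covered it. The caul sits on the rim within about 2 mm of centred and in line to under 1°. It is level to about 3° (0.05 rad), against the 0.14 rad allowed.
- **Clamps:** Only four black clamps were present. The two open ones are in the tray and the two shut ones in the crate, all lying flat with their jaws as found. The tray was empty at the start, and no clamp was seen to be knocked.
- **Bystanders:** The glue bottle, tin and tape roll look unmoved in the final pictures, and the arm ended clear of everything.

The last automatic clamp finder misread the pivots of one tray clamp and one crate clamp. I confirmed those two by eye in the top and side pictures. No check failed outright.

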